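# Turn agar dishes base-up and shut them in the incubator

## Task

The agar dishes on the bench must be incubated upside down so that no drops fall on the agar: turn every dish over and lay it base-up, flat on the floor of the incubator, side by side with the others. When all of them are in, shut the incubator's hatch and press it until it snaps home on its catch; leave the rest of the bench as it is.

Things in the scene. Friction and masses are not known exactly. Their poses are not given: they have to be found in the camera images.
- dish1: sealed square dish, 60 x 60 x 16 mm, about 60 g, lid taped on: one rigid part, clear with straw-coloured agar. Origin at its centre, x and y square to its sides, z out of the lid face: z up = lid up (the start, flat on the bench), z down = base up. Lid face: white raised rim round the edge; base face: plain agar with a thin white cross. Two or three of the four dishes are present
- dish2: sealed square dish, 60 x 60 x 16 mm, about 60 g, lid taped on: one rigid part, clear with straw-coloured agar. Origin at its centre, x and y square to its sides, z out of the lid face: z up = lid up (the start, flat on the bench), z down = base up. Lid face: white raised rim round the edge; base face: plain agar with a thin white cross. Two or three of the four dishes are present
- dish3: sealed square dish, 60 x 60 x 16 mm, about 60 g, lid taped on: one rigid part, clear with straw-coloured agar. Origin at its centre, x and y square to its sides, z out of the lid face: z up = lid up (the start, flat on the bench), z down = base up. Lid face: white raised rim round the edge; base face: plain agar with a thin white cross. Two or three of the four dishes are present
- dish4: sealed square dish, 60 x 60 x 16 mm, about 60 g, lid taped on: one rigid part, clear with straw-coloured agar. Origin at its centre, x and y square to its sides, z out of the lid face: z up = lid up (the start, flat on the bench), z down = base up. Lid face: white raised rim round the edge; base face: plain agar with a thin white cross. Two or three of the four dishes are present
- rest: aluminium rest fixed to the bench, 60 (x) x 46 (y) x 42 mm high, one slot along its y axis, open at the ends, floor 10 mm above the bench, 20 mm wide up to 32 mm, then flaring to 34 mm at the top. A dish stood on edge in it stays upright, centre 40 mm above the bench, overhanging each end by 7 mm; let it go and grip it afresh by its sides. Origin: centre of the underside
- incubator: low white plate incubator, fixed, open on top under a hinged hatch. Chamber 125 (x) x 280 (y) mm inside, centred on the origin; chamber floor 25 mm, rim 70 mm above the bench, walls 8 mm. A grey control housing 70 mm wide and 85 mm high on its +y end. The -x face is its front, towards the robot. Origin: centre of the underside
- hatch (a joint): hatch hinge, rad: 0 = shut and seated; at the start 1.68 to 1.82, open past upright, and may sink back to its stop at 1.9. Swinging towards the robot closes it. Stiff, damped hinge; once tipped well forward of upright it sinks by itself and rests ajar on the spring catch at about 0.05. A firm push of about 8 to 10 N down on the front edge snaps it past the catch to 0, where it holds
- hatch_hinge (a point): middle of the hatch's hinge line, which runs along the incubator's y axis on its rear rim, 70 mm behind the incubator's origin and 70 mm above the bench
- hatch_lip (a point): on the outer (upper when shut) face of the hatch, in the middle of its finger lip, 150 mm from the hinge line. The hatch is a flat panel 296 mm wide, 141 mm from hinge to front edge, 8 mm thick, 0.3 kg; the lip (80 mm wide) sticks out 18 mm farther. Shut, this point is 78 mm above the bench
- bottle: amber bottle, 60 mm across, 130 mm tall; bystander, origin under its centre
- beaker: glass beaker, 68 mm across, 85 mm tall; bystander, origin under its centre
- slide_box: grey slide box, 85 x 100 x 30 mm; bystander, origin under its centre
- tip_box: white pipette-tip box, 80 x 120 x 55 mm; bystander, origin under its centre
- forceps: steel forceps lying flat, 120 mm long, 5 mm high; bystander, origin near its middle, x along its length
- jar: small jar, 52 mm across, 60 mm tall; bystander, origin under its centre
Things that resemble listed ones, but are neither listed nor needed, are in the scene too. Leave any pink or red look-alike of the dish1 alone.

How it is judged:
On the way:
1. every dish present lies base-up and flat on the incubator floor while the hatch is still open (x of dish1 in the frame of incubator between -0.045 and 0.045 m and y of dish1 in the frame of incubator between -0.125 and 0.125 m and z of dish1 in the frame of incubator between 0.027 and 0.039 m and angle between each of dish1, dish2, dish3, dish4's own z axis and vertical above 3 rad and linear speed of each of dish1, dish2, dish3, dish4 below 0.03 m/s and x of dish2 in the frame of incubator between -0.045 and 0.045 m and y of dish2 in the frame of incubator between -0.125 and 0.125 m and z of dish2 in the frame of incubator between 0.027 and 0.039 m and x of dish3 in the frame of incubator between -0.045 and 0.045 m and y of dish3 in the frame of incubator between -0.125 and 0.125 m and z of dish3 in the frame of incubator between 0.027 and 0.039 m and x of dish4 in the frame of incubator between -0.045 and 0.045 m and y of dish4 in the frame of incubator between -0.125 and 0.125 m and z of dish4 in the frame of incubator between 0.027 and 0.039 m and value of joint hatch above 0.3 rad), for 0.2 s.
At the end, for the whole second after the job is handed in: Every dish present is at rest inside the incubator, base up within 8 degrees, its centre within 6 mm of the height it has lying on the chamber floor (none stacked), and the hatch is seated on its catch, within 0.02 rad of shut (x of dish1 in the frame of incubator between -0.045 and 0.045 m and y of dish1 in the frame of incubator between -0.125 and 0.125 m and z of dish1 in the frame of incubator between 0.027 and 0.039 m and angle between each of dish1, dish2, dish3, dish4's own z axis and vertical above 3 rad and linear speed of each of dish1, dish2, dish3, dish4 below 0.03 m/s and x of dish2 in the frame of incubator between -0.045 and 0.045 m and y of dish2 in the frame of incubator between -0.125 and 0.125 m and z of dish2 in the frame of incubator between 0.027 and 0.039 m and x of dish3 in the frame of incubator between -0.045 and 0.045 m and y of dish3 in the frame of incubator between -0.125 and 0.125 m and z of dish3 in the frame of incubator between 0.027 and 0.039 m and x of dish4 in the frame of incubator between -0.045 and 0.045 m and y of dish4 in the frame of incubator between -0.125 and 0.125 m and z of dish4 in the frame of incubator between 0.027 and 0.039 m and value of joint hatch between -0.02 and 0.02 rad); the robot touches nothing.
It fails at once if a bystander on the bench is pushed more than 6 cm from its place (distance of any of bottle, beaker, slide_box, tip_box, forceps, jar from where it was at the start of the episode above 0.06 m).
Of dish1, dish2, dish3, dish4 only 2 to 3 are there at a start; the rules pass over those that are not, and their reading is None.
At some moment in a run one of dish1, dish2, dish3, dish4 may be knocked a few centimetres aside while the robot is not near it.
Once in a run the grip may slacken for a moment while it holds something.
It also fails if it takes over 210 s, if anything falls off the work surface, if the arm or the gripper's body presses on something with over 40 N, if the wrist force passes 120 N, or if a joint passes its speed limit or range.

## Robot

A 6-joint arm with a two-finger parallel gripper is mounted at the origin on the work surface. World frame = base frame: x ahead of the robot, y to its left, z up, the work surface at z = 0. Lengths are in m, angles in rad, forces in N, time in s.
With the tool pointing down it reaches from about 0.225 to 0.725 m from the base axis. Payload 3.1 kg.
Tool frame: the origin (TCP) lies midway between the tips of the shut fingers; the grasp point (between the pads) lies 19 mm behind it; z points along the fingers, y is the line along which they close (so a half turn about z gives the same grasp; the last joint's range is limited). The gripper opens to 85 mm and grips with 20 to 120 N. Pads are 22 mm wide; open, the fingers measure 114 mm over their backs; the gripper's body (76 mm by 85 mm) begins 54 mm behind the grasp point. The pads swing forward as they close: fully open they stand 13 mm farther back than shut.
Start: joints at [-1.337, 0.048, 0.099, 1.622, 0, 1.443], TCP at [0.186, -0.491, 0.231] pointing down, gripper open.
Joint ranges: [-2.91, 2.91], [-0.99, 1.94], [-1.21, 1.42], [-2.12, 2.29], [-1.49, 1.47], [-3.14, 3.14]. Speed limits (rad/s): [2.79, 2.79, 3.14, 3.14, 3.14, 3.14].

## Interface

Orientations are given as a unit quaternion [w, x, y, z].
In Python, from workcell import bot, viewer, order gives the robot as it stands. The module is installed in compiled form; this text tells all that it offers.
- The arm moves only by the tool servo_tool, never from a script. Its argument "increments" is a list that holds one entry, the list of rows, each a list of 5 numbers: the shift along the tool's x, y, z as a fraction of full scale, then the turn about the tool's z as a fraction of full scale, then the opening, from 0 (shut) to 1 (fully open). In form: [[[dx, dy, dz, spin, claw], ...]]. A call has 1 to 5 rows; each row is the pose to reach, as a shift and turn from the pose commanded when the call began, along the tool's axes at that moment, turning the shorter way round; what a row does not reach only later rows make up. Full scale, the value 1, is 0.3 m for a shift and pi rad for a turn. A row lasts 1/8 s, in which the tool goes at most 62.5 mm and 10.7 degrees, less where a joint would pass 70% of its speed; a pose out of reach is approached as far as the arm can. A call with a number of a shift or a turn outside -1 to 1 is refused whole. A call with a gripper value outside its range is refused whole. The fingers move at their own pace and stop on an object; "newtons" is the grip in N (left out, the last holds). Time passes only in rows, so rows that repeat a pose let the fingers close. It gives the time, the measured TCP pose, the force, the opening and the grip force at its end, in the units of the state.
- bot.state(): the state, without advancing time (a new reading comes with each control period).
- viewer.get_image(name): name is "scene" or "side" or "wrist"; returns the picture (384x512x3 uint8, red, green, blue); there is no depth.
- viewer.calibration(name): a dict with "K" (3x3 intrinsics, pixels), "rvec" (rotation vector, rad) and "tvec" (3), from world to camera coordinates, as OpenCV has them; the wrist camera has in their place "T_tool_cam" (4x4, takes a point from camera to tool coordinates, whose origin is the TCP and whose axes are the flange's). Camera axes: x right, y down, z forward; pixel columns grow to the right and rows downward; lengths in m; the calibration is good to about 2 mm. A picture is of the moment at which its call begins: read the wrist's pose just before it. calibration takes no time and is no camera call.
- order.sign_off(): hands the job in; it is judged then, once.
The state is a dict: "clock": time; "joint_positions": joint angles; "joint_velocities": joint speeds; "tau": joint torques, N m; "ee_pos": TCP position; "ee_rot": TCP orientation; "force": force on the tool from outside, world axes, zero at the start; "torque": the same for the moment, N m; "grip_width": finger opening in m; "grasp_force": force on a finger pad.
Only numpy, scipy, OpenCV 4.12 (cv2) and the standard library are available. Lean on these libraries where they do the work, as an engineer would, in place of code of your own. Each camera call takes 0.05 s, during which the arm holds its last target. There are 200 camera calls.

## Working session

There is one attempt and no reset: what is moved stays moved. The work goes in short steps, Python scripts to look and compute and a tool call to move; the robot and the scene stay as the last step left them, time stands still between calls to the robot, and variables do not carry over. Pictures are saved under pics/ and viewed, at most 14 in all, crops included, and the job is handed in when it is done.

Besides the shell and the picture viewer there is one more tool, called after "Call:" in YAML: its name, and indented under it one key for each argument. servo_tool: Moves the arm, as the interface text tells. Shift numbers are shares of 0.3 m and turn numbers shares of pi rad, none past 1 either way. Its arguments: {"type":"object","properties":{"increments":{"type":"array"},"newtons":{"type":"number"}},"required":["increments"]}

```bash
mkdir -p pics; python3 - <<'E'
from workcell import bot,viewer,order
import cv2,numpy as np
print(bot.state())
for n in("scene","side","wrist"):
    im=viewer.get_image(n); cv2.imwrite(f"pics/{n}0.png",im[:,:,::-1]); c=viewer.calibration(n)
    print(n,{k:np.round(v,4).tolist() for k,v in c.items()})
a=[cv2.imread(f"pics/{n}0.png") for n in("scene","side")]
for n,i in zip("ab",a): cv2.imwrite(f"pics/{n}0.png",cv2.resize(i,(800,600),interpolation=cv2.INTER_CUBIC))
E
```

```text
{'clock': 0.0, 'joint_positions': array([-1.33681086e+00,  4.87364870e-02,  9.75725202e-02,  1.62201043e+00,
        5.76542091e-06,  1.44298215e+00]), 'joint_velocities': array([ 8.02834062e-04,  7.84264918e-04, -9.87475555e-05,  7.79959236e-04,
        3.44246525e-04, -7.59655224e-05]), 'tau': array([ 3.28794640e-04, -3.38785994e+01,  3.20013785e+01,  2.04664090e-02,
       -7.26691087e-05,  1.34637794e-06]), 'ee_pos': array([ 0.18566513, -0.49040719,  0.2301119 ]), 'ee_rot': array([-1.18751154e-03,  9.83681505e-01,  1.79914654e-01, -6.02123207e-05]), 'force': array([ 0.07029848, -0.43005605, -0.22439498]), 'torque': array([-0.01672731,  0.02479318, -0.01844908]), 'grasp_force': 0.0, 'grip_width': 0.08520244802832966}
scene {'K': [[463.921, 0.0, 258.6463], [0.0, 463.921, 193.4904], [0.0, 0.0, 1.0]], 'rvec': [2.0035, 0.8826, -0.4898], 'tvec': [-0.3218, -0.1582, 1.6744]}
side {'K': [[395.5227, 0.0, 257.1486], [0.0, 395.5227, 191.2167], [0.0, 0.0, 1.0]], 'rvec': [0.2983, -2.8126, 1.1993], 'tvec': [0.4878, 0.1728, 1.2237]}
wrist {'K': [[271.781, 0.0, 260.1492], [0.0, 271.781, 191.8752], [0.0, 0.0, 1.0]], 'T_tool_cam': [[-0.0002, -0.945, -0.327, 0.0838], [1.0, -0.0003, 0.0002, 0.0003], [-0.0003, -0.327, 0.945, -0.1429], [0.0, 0.0, 0.0, 1.0]]}
```

View pics/a0.png

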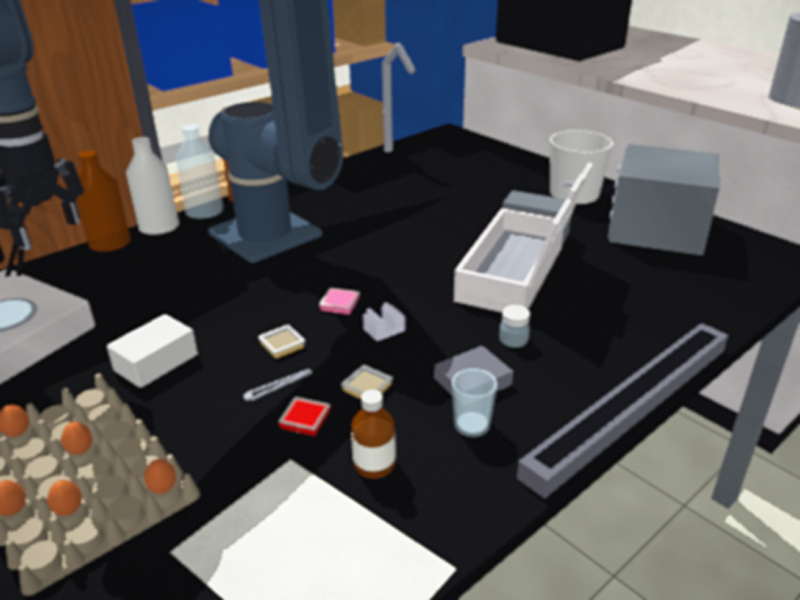

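View pics/b0.png

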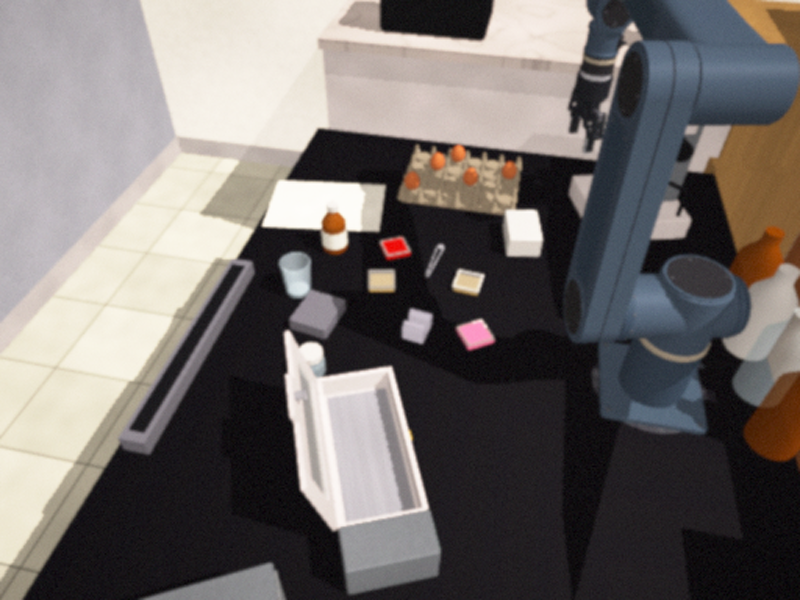

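Scene: straw dishes at about (282,340) and (367,382), the rest at (384,322), and the incubator with its hatch open at (510,255). Side: the same dishes at (468,282) and (381,280), the rest at (417,326). The pink and red look-alikes are to be left alone.

```bash
cat > h.py <<'E'
from workcell import bot,viewer,order
import cv2,numpy as np
from scipy.spatial.transform import Rotation as R
def cam(n,st=None):
    c=viewer.calibration(n);K=np.array(c["K"])
    if n!="wrist":
        Rm=cv2.Rodrigues(np.array(c["rvec"]))[0];t=np.array(c["tvec"]).ravel()
        return K,Rm.T,-Rm.T@t          # K, cam->world R, origin
    q=np.array(st["ee_rot"]);Rt=R.from_quat(q[[1,2,3,0]]).as_matrix();T=np.array(c["T_tool_cam"])
    return K,Rt@T[:3,:3],Rt@T[:3,3]+st["ee_pos"]
def ray(C,uv):
    K,Rm,o=C;d=Rm@np.linalg.inv(K)@np.array([uv[0],uv[1],1]);return o,d/np.linalg.norm(d)
def onz(C,uv,z):
    o,d=ray(C,uv);return o+d*(z-o[2])/d[2]
def tri(rs):
    A=sum(np.eye(3)-np.outer(d,d) for o,d in rs);b=sum((np.eye(3)-np.outer(d,d))@o for o,d in rs);return np.linalg.solve(A,b)
def proj(C,P):
    K,Rm,o=C;p=K@(Rm.T@(np.array(P)-o));return p[:2]/p[2]
def snap(n,f):
    st=bot.state();im=viewer.get_image(n)[:,:,::-1].copy();cv2.imwrite(f,im);return im,cam(n,st),st
E
python3 - <<'E'
from h import *
S,D=cam("scene"),cam("side");k=1.5625
for n,a,b in [("A",(282,340),(468,282)),("B",(367,382),(381,280)),("rest",(384,322),(417,326)),("pink",(339,300),(476,334)),("bottlecap",(372,397),(334,210)),("jarcap",(515,313),(312,352)),("forc",(278,385),(435,260))]:
    print(n,tri([ray(S,np.array(a)/k),ray(D,np.array(b)/k)]).round(3))
for p in[(457,268),(530,283),(503,207),(565,240)]: print("rimS",onz(S,np.array(p)/k,.07).round(3))
for p in[(392,368),(425,503),(340,525),(320,378)]: print("rimD",onz(D,np.array(p)/k,.07).round(3))
E
```

```text
A [ 0.388 -0.215  0.011]
B [ 0.584 -0.178  0.011]
rest [ 0.476 -0.047  0.016]
pink [ 0.351 -0.057  0.009]
bottlecap [ 0.718 -0.275  0.118]
jarcap [0.657 0.104 0.056]
forc [ 0.477 -0.286  0.001]
rimS [0.494 0.125 0.07 ]
rimS [0.625 0.185 0.07 ]
rimS [0.375 0.394 0.07 ]
rimS [0.565 0.369 0.07 ]
rimD [0.493 0.121 0.07 ]
rimD [0.384 0.375 0.07 ]
rimD [0.503 0.437 0.07 ]
rimD [0.617 0.172 0.07 ]
```

Call:
servo_tool:
  increments:
    - [[0.62, -0.41, -0.17, 0, 1], [0.62, -0.41, -0.17, 0, 1], [0.62, -0.41, -0.17, 0, 1], [0.62, -0.41, -0.17, 0, 1]]

```text
clock: 0.65
ee_pos: [0.3173, -0.3081, 0.283]
ee_rot: [0.0, 0.984, 0.181, 0.0]
force: [0.3, 0.0, 0.2]
grip_width: 0.0856
grasp_force: 0.0
```

Call:
servo_tool:
  increments:
    - [[0.62, -0.4, -0.17, 0, 1], [0.62, -0.4, -0.17, 0, 1], [0.62, -0.4, -0.17, 0, 1], [0.62, -0.4, -0.17, 0, 1], [0.62, -0.4, -0.17, 0, 1]]

```text
clock: 1.27
ee_pos: [0.449, -0.13, 0.3336]
ee_rot: [-0.0, 0.983, 0.182, 0.0]
force: [0.1, -0.7, 0.3]
grip_width: 0.0856
grasp_force: 0.0
```

```bash
python3 - <<'E'
from h import *
im,C,st=snap("wrist","pics/w1.png"); print(st["ee_pos"],st["ee_rot"],st["clock"])
cv2.imwrite("pics/w1b.png",cv2.resize(im,(800,600),interpolation=cv2.INTER_CUBIC))
E
```

```text
[ 0.44895685 -0.13004491  0.33356688] [-2.58232058e-06  9.83234632e-01  1.82344613e-01  3.17144209e-04] 1.275
```

View pics/w1b.png

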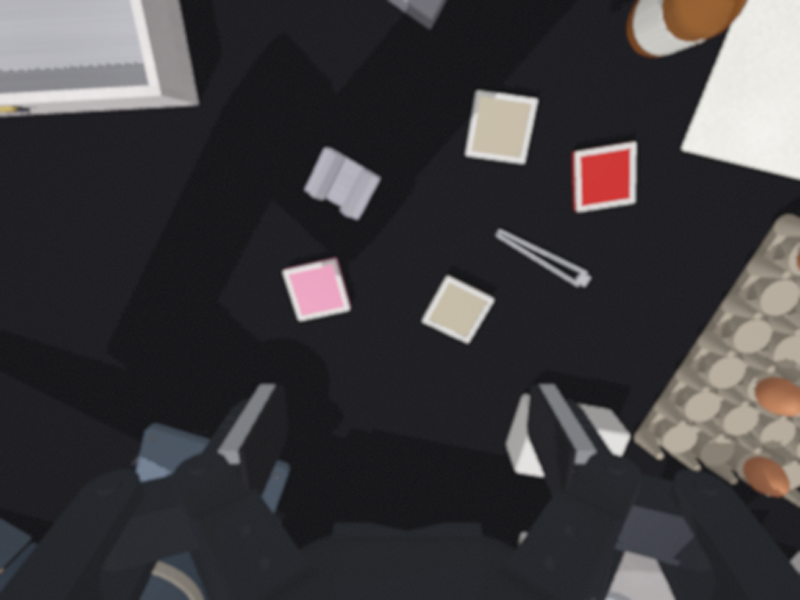

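```bash
cat >> h.py <<'E'
def ortho(im,C,c,z,half=.06,px=400):
    g=np.linspace(-half,half,px);X,Y=np.meshgrid(c[0]+g,c[1]-g)   # right=+x world, up=+y
    P=np.stack([X,Y,np.full_like(X,z)],-1);K,Rm,o=C
    p=(P-o)@Rm@K.T;p=(p[...,:2]/p[...,2:]).astype(np.float32)
    return cv2.remap(im,p[...,0],p[...,1],cv2.INTER_CUBIC)
def rect(o,c,half,lo,hi):
    m=cv2.inRange(cv2.cvtColor(o,cv2.COLOR_BGR2GRAY),lo,hi);m=cv2.morphologyEx(m,cv2.MORPH_OPEN,np.ones((5,5)))
    cs=max(cv2.findContours(m,cv2.RETR_EXTERNAL,cv2.CHAIN_APPROX_NONE)[0],key=cv2.contourArea)
    (x,y),(w,h),a=cv2.minAreaRect(cs);s=2*half/(o.shape[0]-1)
    return np.array([c[0]-half+x*s,c[1]+half-y*s]),(w*s*1e3,h*s*1e3),-a
E
python3 - <<'E'
from h import *
im=cv2.imread("pics/w1.png");st=bot.state();C=cam("wrist",st)
t=[]
for n,c,z in[("A",(.388,-.215),.016),("B",(.584,-.178),.016),("rest",(.476,-.047),.042)]:
    o=ortho(im,C,c,z);t.append(o)
    print(n,rect(o,c,.06,90,255))
for i,(o) in enumerate(t):
    for k in range(0,400,100): cv2.line(o,(k,0),(k,399),(0,255,0),1);cv2.line(o,(0,k),(399,k),(0,255,0),1)
cv2.imwrite("pics/o1.png",cv2.resize(np.hstack([t[1],t[2]]),(800,400)))
S,D=cam("scene"),cam("side")
for n,P in[("A",(.388,-.215,.0))]:print(n,proj(C,P))
E
```

```text
A (array([ 0.38693285, -0.21765441]), (66.32795061383928, 66.34114889273967), -5.877392768859863)
B (array([ 0.58257182, -0.18119573]), (64.95703675693139, 64.19597883869831), -76.56180572509766)
rest (array([ 0.47623695, -0.05186527]), (51.64354826274671, 62.22867807947603), -8.972626686096191)
A [290.46269843 194.32496185]
```

View pics/o1.png

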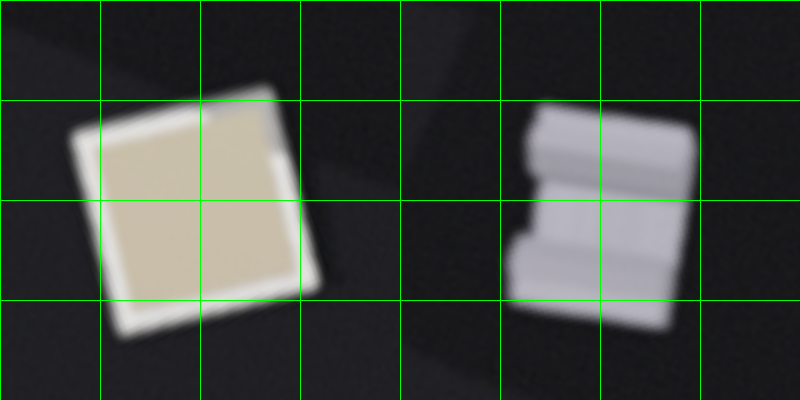

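Orthographic crop: dish B spans about (70–320, 85–338) and is turned about 13°. The rest is right of it, centred near (603,216), with its slot running along about −9° from world x; its size matches a 42 mm top height.

```bash
cat >> h.py <<'E'
def yaw(q): return 2*np.arctan2(q[2],q[1])
def plan(targets,start=None):
    # targets: (x,y,z,yawdeg); prints fractional increments, each from the one before
    st=bot.state();p=np.array(start[:3]) if start else st["ee_pos"];a=np.radians(start[3]) if start else yaw(st["ee_rot"])
    for t in targets:
        d=np.array(t[:3])-p;b=np.radians(t[3]);c,s=np.cos(a),np.sin(a)
        v=np.array([d[0]*c+d[1]*s,d[0]*s-d[1]*c,-d[2]])/.3;w=(a-b+np.pi)%(2*np.pi)-np.pi
        n=max(np.linalg.norm(d)/.0625,abs(np.degrees(w))/10.7)
        print(np.round(v,3).tolist(),round(w/np.pi,3),"rows>=%.1f"%n);p=np.array(t[:3]);a=b
E
python3 - <<'E'
from h import *
plan([(.387,-.2175,.12,84),(.387,-.2175,.0,84),(.387,-.2175,.12,84)])
E
```

```text
[-0.293, 0.196, 0.711] -0.351 rows>=5.9
[0.0, 0.0, 0.4] 0.0 rows>=1.9
[0.0, 0.0, -0.4] 0.0 rows>=1.9
```

Call:
servo_tool:
  increments:
    - [[-0.293, 0.196, 0.711, -0.293, 1], [-0.293, 0.196, 0.711, -0.293, 1], [-0.293, 0.196, 0.711, -0.293, 1], [-0.293, 0.196, 0.711, -0.293, 1], [-0.293, 0.196, 0.711, -0.293, 1]]

```text
clock: 1.95
ee_pos: [0.3802, -0.217, 0.1132]
ee_rot: [-0.006, 0.801, 0.598, -0.002]
force: [1.0, 0.5, 1.1]
grip_width: 0.0852
grasp_force: 0.0
```

Call:
servo_tool:
  increments:
    - [[0, 0, 0, -0.058, 1], [0, 0, 0, -0.058, 1], [0, 0, 0, -0.058, 1]]

```text
clock: 2.33
ee_pos: [0.3858, -0.2187, 0.1199]
ee_rot: [-0.0, 0.745, 0.667, -0.0]
force: [0.5, 0.1, -0.6]
grip_width: 0.0853
grasp_force: 0.0
```

```bash
python3 - <<'E'
from h import *
im,C,st=snap("wrist","pics/w2.png"); print(st["ee_pos"],np.degrees(yaw(st["ee_rot"])))
o=ortho(im,C,(.387,-.2175),.016)
for lo in(90,130): print(rect(o,(.387,-.2175),.06,lo,255))
cv2.imwrite("pics/o2.png",np.hstack([cv2.resize(o,(400,400)),cv2.resize(im,(400,400))]))
E
```

```text
[ 0.38576286 -0.21867778  0.11991035] 83.68831312507702
(array([ 0.38825512, -0.21652777]), (63.50282597362547, 64.58016072897087), -5.7105937004089355)
(array([ 0.38833529, -0.21650564]), (62.53669910861137, 63.374289605850564), -5.937416076660156)
```

View pics/o2.png

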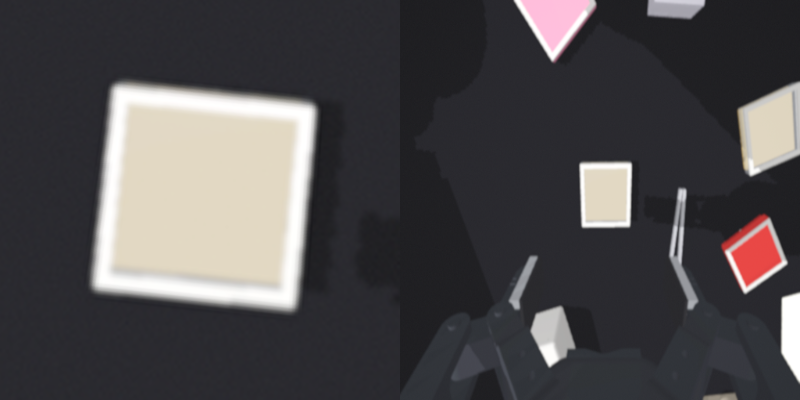

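The dish A crop shows its rim at (95–317, 85–310), centred at (0.388, −0.2165). Grasping it now.

Call:
servo_tool:
  increments:
    - [[0.008, 0.008, 0.2, 0, 1], [0.008, 0.008, 0.39, 0, 1], [0.008, 0.008, 0.4, 0, 1], [0.008, 0.008, 0.4, 0, 1]]

```text
clock: 2.88
ee_pos: [0.3897, -0.2167, 0.0015]
ee_rot: [0.001, 0.744, 0.668, 0.0]
force: [1.1, -0.7, -0.2]
grip_width: 0.0857
grasp_force: 0.0
```

Call:
servo_tool:
  increments:
    - [[0, 0, 0, 0, 0.6], [0, 0, 0, 0, 0.4], [0, 0, 0, 0, 0.4], [0, 0, 0, 0, 0.4], [0, 0, 0, 0, 0.4]]
  newtons: 25

```text
clock: 3.5
ee_pos: [0.3913, -0.2179, 0.0033]
ee_rot: [0.003, 0.744, 0.668, 0.0]
force: [0.4, 0.0, 5.8]
grip_width: 0.0593
grasp_force: 27.6
```

Call:
servo_tool:
  increments:
    - [[0, 0, -0.15, 0, 0.4], [0, 0, -0.3, 0, 0.4], [0, 0, -0.3, 0, 0.4]]

```text
clock: 3.88
ee_pos: [0.3925, -0.2187, 0.0959]
ee_rot: [0.006, 0.744, 0.669, 0.001]
force: [0.8, -0.0, -0.5]
grip_width: 0.0589
grasp_force: 27.7
```

```bash
python3 - <<'E'
from h import *
s=bot.state();print(s["ee_pos"],np.degrees(yaw(s["ee_rot"])),s["grip_width"],s["grasp_force"])
r=np.array([.4769,-.052]);u=np.array([np.cos(np.radians(81)),np.sin(np.radians(81))])
def P(dx,z): return (*(r+u*dx),z,81)
plan([P(-.053,.09),P(-.053,.045),P(-.053,.014)])
E
```

```text
[ 0.39253053 -0.21874839  0.09591717] 83.90941516735566 0.058890511315581706 27.691344916820526
[0.406, 0.212, 0.02] 0.016 rows>=2.2
[0.0, 0.0, 0.15] 0.0 rows>=0.7
[0.0, 0.0, 0.103] 0.0 rows>=0.5
```

Call:
servo_tool:
  increments:
    - [[0.406, 0.212, 0.02, 0.016, 0.4], [0.406, 0.212, 0.02, 0.016, 0.4], [0.406, 0.212, 0.02, 0.016, 0.4], [0.406, 0.212, 0.02, 0.016, 0.4], [0.406, 0.212, 0.02, 0.016, 0.4]]

```text
clock: 4.5
ee_pos: [0.4645, -0.1026, 0.0838]
ee_rot: [-0.0, 0.761, 0.649, -0.0]
force: [0.8, 0.4, -1.2]
grip_width: 0.059
grasp_force: 27.7
```

Call:
servo_tool:
  increments:
    - [[0, 0, 0.15, 0, 0.4], [0, 0, 0.18, 0, 0.4], [0, 0, 0.21, 0, 0.4], [0, 0, 0.24, 0, 0.4]]

```text
clock: 5.0
ee_pos: [0.4639, -0.1048, 0.0147]
ee_rot: [0.001, 0.761, 0.649, -0.002]
force: [-7.9, -3.0, 14.0]
grip_width: 0.059
grasp_force: 37.9
```

```bash
python3 - <<'E'
from h import *
im,C,st=snap("wrist","pics/w3.png"); print(st["ee_pos"],np.degrees(yaw(st["ee_rot"])),st["force"],st["torque"])
a,_,_=snap("side","pics/s3.png")
cv2.imwrite("pics/c3.png",np.hstack([cv2.resize(a[130:280,190:360],(400,353)),cv2.resize(im,(400,353))]))
E
```

```text
[ 0.46389982 -0.1048205   0.01471134] 80.86841178586447 [-7.87772163 -2.9863737  14.02863694] [-0.34828692  1.46859224  0.16115696]
```

View pics/c3.png

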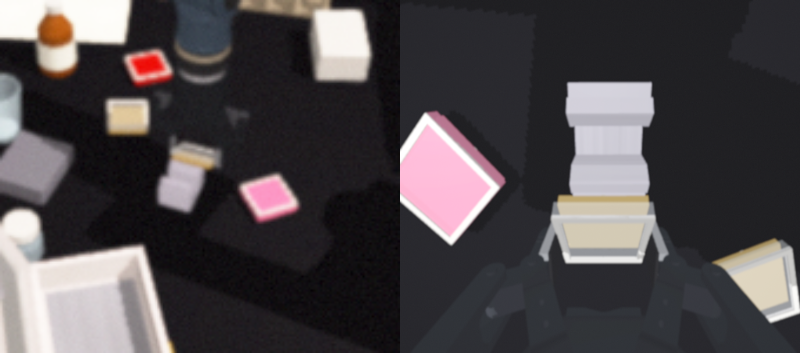

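The dish is tilting up against the rest in the grip (its far edge is raised at about (605,200) in the right half). I push on towards vertical.

Call:
servo_tool:
  increments:
    - [[0.015, 0.005, 0, 0, 0.4], [0.03, 0.005, 0, 0, 0.4], [0.045, 0.005, 0, 0, 0.4], [0.056, 0.005, 0, 0, 0.4], [0.056, 0.005, 0, 0, 0.4]]

```text
clock: 5.72
ee_pos: [0.4662, -0.1022, 0.0154]
ee_rot: [0.011, 0.763, 0.646, -0.015]
force: [-13.1, -35.2, 7.2]
grip_width: 0.0594
grasp_force: 39.2
```

```bash
python3 - <<'E'
from h import *
im,C,st=snap("wrist","pics/w4.png"); print(st["ee_pos"],np.degrees(yaw(st["ee_rot"])),st["force"],st["torque"])
a,_,_=snap("side","pics/s4.png")
cv2.imwrite("pics/c4.png",np.hstack([cv2.resize(a[160:240,230:320],(400,353)),cv2.resize(im,(400,353))]))
E
```

```text
[ 0.4662431  -0.10219974  0.01543156] 80.4723871129079 [-13.07795174 -35.21273183   7.17900963] [-6.99357402  2.57918746  0.2372896 ]
```

View pics/c4.png

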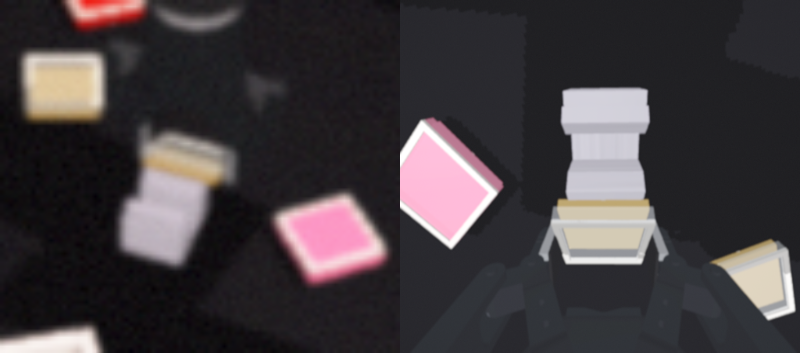

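The dish is tilted about 40–50°, but its edge has dropped against the rest's side (straw strip at row ~205), so the push is blocked. I back off, lift, and come down again with more overlap.

Call:
servo_tool:
  increments:
    - [[-0.056, 0, 0, 0, 0.4], [-0.056, 0, -0.1, 0, 0.4], [-0.056, 0, -0.11, 0, 0.4], [-0.018, 0, -0.11, 0, 0.4], [-0.018, 0, -0.11, 0, 0.4]]

```text
clock: 6.45
ee_pos: [0.4674, -0.0893, 0.0438]
ee_rot: [-0.001, 0.76, 0.65, -0.0]
force: [0.3, -0.6, -0.6]
grip_width: 0.0592
grasp_force: 38.1
```

Call:
servo_tool:
  increments:
    - [[0, 0, 0.03, 0, 0.4], [0, 0, 0.06, 0, 0.4], [0, 0, 0.09, 0, 0.4], [0, 0, 0.11, 0, 0.4], [0, 0, 0.11, 0, 0.4]]

```text
clock: 7.08
ee_pos: [0.4703, -0.0944, 0.0163]
ee_rot: [0.004, 0.761, 0.649, -0.001]
force: [-6.0, -5.4, 18.9]
grip_width: 0.0589
grasp_force: 44.8
```

Call:
servo_tool:
  increments:
    - [[0.01, 0, 0, 0, 0.4], [0.015, 0, 0, 0, 0.4], [0.015, 0, 0, 0, 0.4]]

```text
clock: 7.45
ee_pos: [0.4703, -0.0944, 0.0165]
ee_rot: [0.008, 0.761, 0.648, -0.005]
force: [-8.5, -16.9, 18.5]
grip_width: 0.0592
grasp_force: 44.8
```

```bash
python3 - <<'E'
from h import *
im,C,st=snap("wrist","pics/w5.png"); print(st["ee_pos"],np.degrees(yaw(st["ee_rot"])),st["force"],st["torque"])
print((st["ee_pos"][:2]-[.4769,-.052])@[np.cos(np.radians(81)),np.sin(np.radians(81))])
cv2.imwrite("pics/c5.png",im[150:330,130:400])
E
```

```text
[ 0.4702818  -0.09435547  0.01652752] 80.83289118482766 [ -8.52888036 -16.90332106  18.49180784] [-2.96138293  1.76259615  0.17719174]
-0.042869315231679805
```

View pics/c5.png

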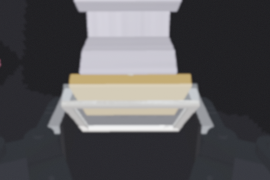

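Dish A has reached roughly 45° and slid a little in the grip. New plan: release it so it leans on the rest, push its foot towards the rest until it stands, then regrip it higher.

Call:
servo_tool:
  increments:
    - [[-0.01, 0, 0.01, 0, 0.4], [-0.01, 0, 0.01, 0, 0.55], [-0.01, 0, 0.01, 0, 0.75], [-0.01, 0, 0.01, 0, 0.9], [-0.01, 0, 0.01, 0, 0.9]]

```text
clock: 8.12
ee_pos: [0.4677, -0.0886, 0.0077]
ee_rot: [-0.001, 0.76, 0.65, -0.001]
force: [0.1, -0.7, 0.6]
grip_width: 0.0767
grasp_force: 0.0
```

Call:
servo_tool:
  increments:
    - [[0, 0, -0.15, 0, 0.9], [0, 0, -0.3, 0, 0.9], [0, 0, -0.3, 0, 0.9], [-0.2, 0, -0.3, 0, 0.9], [-0.2, 0, -0.3, 0, 0.9]]

```text
clock: 8.75
ee_pos: [0.4581, -0.1507, 0.0974]
ee_rot: [-0.001, 0.762, 0.648, -0.001]
force: [-0.2, 1.2, -0.5]
grip_width: 0.0769
grasp_force: 0.0
```

```bash
python3 - <<'E'
from h import *
im,C,st=snap("wrist","pics/w6.png"); print(st["ee_pos"],np.degrees(yaw(st["ee_rot"])))
a,_,_=snap("side","pics/s6.png")
cv2.imwrite("pics/c6.png",np.hstack([cv2.resize(a[160:240,230:320],(400,353)),cv2.resize(im[100:280,150:354],(400,353))]))
E
```

```text
[ 0.45810089 -0.15072361  0.09735954] 80.77601143110302
```

View pics/c6.png

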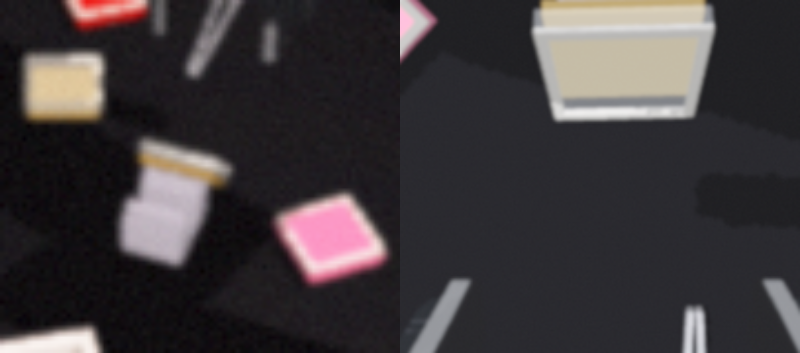

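The dish leans at about 50° on the rest (side view: (185,165); wrist: lid rim at (533–713, 28–116)). Next I shut the fingers, lower them and push the foot in.

Call:
servo_tool:
  increments:
    - [[0, 0, 0.1, 0, 0], [0, 0, 0.2, 0, 0], [0, 0, 0.2, 0, 0], [0, 0, 0.31, 0, 0], [0, 0, 0.31, 0, 0]]

```text
clock: 9.48
ee_pos: [0.4574, -0.1468, 0.0045]
ee_rot: [-0.002, 0.76, 0.65, -0.001]
force: [-1.3, -0.1, -0.3]
grip_width: 0.0001
grasp_force: 0.0
```

Call:
servo_tool:
  increments:
    - [[0.08, 0, 0, 0, 0], [0.1, 0, 0, 0, 0], [0.12, 0, 0, 0, 0], [0.138, 0, 0, 0, 0], [0.138, 0, 0, 0, 0]]

```text
clock: 10.1
ee_pos: [0.4659, -0.1074, 0.0062]
ee_rot: [0.0, 0.76, 0.65, 0.0]
force: [-0.2, -0.2, 0.1]
grip_width: 0.0001
grasp_force: 0.0
```

```bash
python3 - <<'E'
from h import *
im,C,st=snap("wrist","pics/w7.png"); print(st["ee_pos"],np.degrees(yaw(st["ee_rot"])),st["force"])
print((st["ee_pos"][:2]-[.4769,-.052])@[np.cos(np.radians(81)),np.sin(np.radians(81))])
a,_,_=snap("side","pics/s7.png")
cv2.imwrite("pics/c7.png",np.hstack([cv2.resize(a[160:240,230:320],(400,353)),cv2.resize(im[100:280,150:354],(400,353))]))
E
```

```text
[ 0.46586061 -0.10738111  0.00622323] 81.05003582922333 [-0.20267253 -0.22963546  0.0633862 ]
-0.05642621816786035
```

View pics/c7.png

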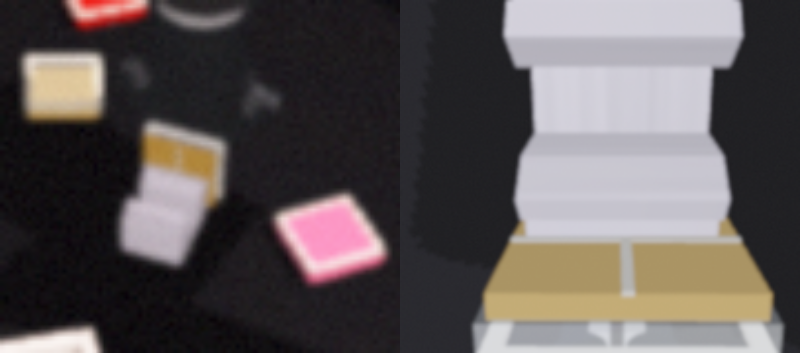

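The dish stands upright, flush against the rest (side view: base with cross at (185,165); wrist: straw top at (485–772, 292–320)). Now I regrip it near its top edge.

Call:
servo_tool:
  increments:
    - [[-0.1, 0, 0, 0, 0], [-0.1, 0, -0.2, 0, 0.9], [-0.1, 0, -0.35, 0, 0.9], [0.058, 0.009, -0.35, 0, 0.9], [0.058, 0.009, -0.35, 0, 0.9]]

```text
clock: 10.82
ee_pos: [0.4718, -0.0892, 0.112]
ee_rot: [0.0, 0.759, 0.651, 0.001]
force: [-0.7, -0.1, -0.1]
grip_width: 0.0721
grasp_force: 0.0
```

Call:
servo_tool:
  increments:
    - [[0, 0, 0.08, 0, 0.9], [0, 0, 0.16, 0, 0.9], [0, 0, 0.24, 0, 0.9], [0, 0, 0.24, 0, 0.9]]

```text
clock: 11.32
ee_pos: [0.4682, -0.0905, 0.0361]
ee_rot: [-0.003, 0.76, 0.649, -0.002]
force: [-0.9, 0.0, 0.1]
grip_width: 0.077
grasp_force: 0.0
```

Call:
servo_tool:
  increments:
    - [[0, 0, 0, 0, 0.6], [0, 0, 0, 0, 0.4], [0, 0, 0, 0, 0.4], [0, 0, 0, 0, 0.4], [0, 0, 0, 0, 0.4]]
  newtons: 25

```text
clock: 11.95
ee_pos: [0.4717, -0.091, 0.0397]
ee_rot: [0.001, 0.76, 0.65, 0.0]
force: [0.1, -0.2, 2.6]
grip_width: 0.0596
grasp_force: 28.2
```

Call:
servo_tool:
  increments:
    - [[0, 0, -0.1, 0, 0.4], [0, 0, -0.27, 0, 0.4], [0, 0, -0.27, 0, 0.4]]

```text
clock: 12.32
ee_pos: [0.4744, -0.0919, 0.1249]
ee_rot: [0.004, 0.76, 0.65, 0.002]
force: [-0.5, -0.2, 0.1]
grip_width: 0.0597
grasp_force: 28.0
```

```bash
python3 - <<'E'
from h import *
im,C,st=snap("wrist","pics/w8.png"); print(st["ee_pos"],np.degrees(yaw(st["ee_rot"])),st["force"])
print((st["ee_pos"][:2]-[.4769,-.052])@[np.cos(np.radians(81)),np.sin(np.radians(81))])
a,_,_=snap("side","pics/s8.png")
cv2.imwrite("pics/c8.png",np.hstack([cv2.resize(a[160:240,230:320],(400,353)),cv2.resize(im,(400,353))]))
E
```

```text
[ 0.47444897 -0.09187533  0.12493268] 81.03562859054468 [-0.53372105 -0.21467741  0.10838341]
-0.03976782134933658
```

View pics/c8.png

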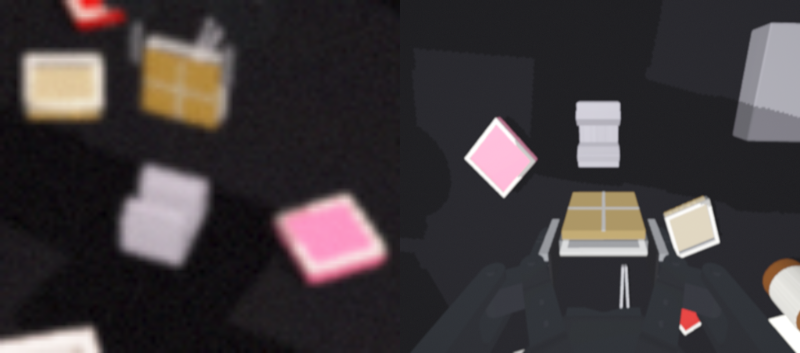

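Dish A hangs upright in the grip (side view (185,85)). I carry it over the rest and swing its foot against the far edge.

```bash
cat >> h.py <<'E'
r0=np.array([.4769,-.052]);u0=np.array([np.cos(np.radians(81)),np.sin(np.radians(81))])
def P(dx,z): return (*(r0+u0*dx),z,81)
E
python3 - <<'E'
from h import *
plan([P(.052,.125),P(.052,.058),P(.005,.058),P(.005,.12)])
E
```

```text
[0.304, -0.003, -0.015] 0.0 rows>=1.5
[0.0, 0.0, 0.223] 0.0 rows>=1.1
[-0.157, 0.0, -0.0] 0.0 rows>=0.8
[0.0, 0.0, -0.207] 0.0 rows>=1.0
```

Call:
servo_tool:
  increments:
    - [[0.304, -0.006, -0.015, 0, 0.4], [0.304, -0.006, -0.015, 0, 0.4], [0.304, -0.006, -0.015, 0, 0.4], [0.304, -0.006, 0.1, 0, 0.4], [0.304, -0.006, 0.21, 0, 0.4]]

```text
clock: 13.05
ee_pos: [0.4829, -0.0011, 0.0551]
ee_rot: [-0.0, 0.76, 0.649, -0.001]
force: [-0.5, -0.6, -0.9]
grip_width: 0.059
grasp_force: 32.7
```

Call:
servo_tool:
  increments:
    - [[-0.03, 0, 0, 0, 0.4], [-0.06, 0, 0, 0, 0.4], [-0.09, 0, 0, 0, 0.4], [-0.12, 0, 0, 0, 0.4], [-0.15, 0, 0, 0, 0.4]]

```text
clock: 13.68
ee_pos: [0.4774, -0.0438, 0.0586]
ee_rot: [-0.001, 0.76, 0.65, 0.003]
force: [0.7, 6.1, -0.5]
grip_width: 0.0593
grasp_force: 28.7
```

Call:
servo_tool:
  increments:
    - [[-0.015, 0, 0, 0, 0.4], [-0.015, 0, 0, 0, 0.4]]

```text
clock: 13.92
ee_pos: [0.4769, -0.0497, 0.0587]
ee_rot: [0.001, 0.76, 0.649, 0.001]
force: [-0.6, 4.2, 2.9]
grip_width: 0.0592
grasp_force: 28.1
```

```bash
python3 - <<'E'
from h import *
im,C,st=snap("wrist","pics/w9.png"); print(st["ee_pos"],np.degrees(yaw(st["ee_rot"])),st["force"])
print((st["ee_pos"][:2]-r0)@u0)
a,_,_=snap("side","pics/s9.png")
cv2.imwrite("pics/c9.png",np.hstack([cv2.resize(a[160:240,230:320],(400,353)),cv2.resize(im[100:280,150:354],(400,353))]))
E
```

```text
[ 0.47686032 -0.04967138  0.05871627] 80.98602606427103 [-0.64677395  4.16312322  2.85161991]
0.0022937428138952863
```

View pics/c9.png

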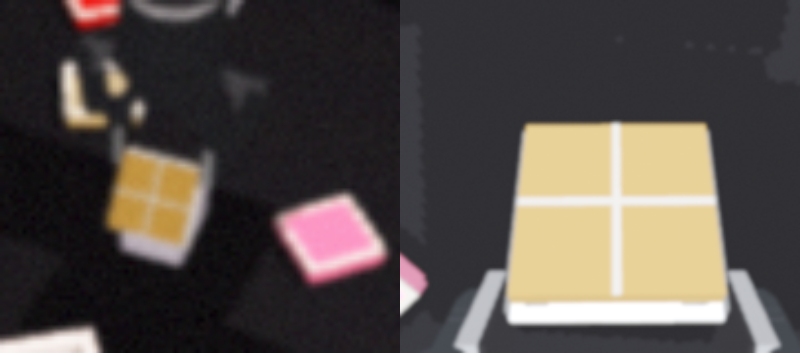

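The dish is now base-up with about 30° of tilt (cross visible at (616,200)). I flatten it further against the rest, lift it, and go to look down on the incubator.

```bash
python3 - <<'E'
from h import *
plan([P(.002,.13),(.553,.155,.28,112.5)],start=P(.002,.0435))
E
```

```text
[0.0, 0.0, -0.288] 0.0 rows>=1.4
[0.715, 0.143, -0.5] -0.175 rows>=4.2
```

Call:
servo_tool:
  increments:
    - [[0, 0, 0.025, 0, 0.4], [0, 0, 0.05, 0, 0.4], [0, 0, 0.05, 0, 0.4]]

```text
clock: 14.4
ee_pos: [0.478, -0.05, 0.0437]
ee_rot: [0.002, 0.76, 0.65, 0.001]
force: [1.9, 2.5, 2.5]
grip_width: 0.059
grasp_force: 27.5
```

Call:
servo_tool:
  increments:
    - [[0, 0, -0.15, 0, 0.4], [0, 0, -0.288, 0, 0.4], [0, 0, -0.288, 0, 0.4]]

```text
clock: 14.78
ee_pos: [0.4789, -0.0514, 0.1329]
ee_rot: [0.005, 0.76, 0.649, 0.001]
force: [-0.4, -0.3, 0.3]
grip_width: 0.0589
grasp_force: 27.5
```

Call:
servo_tool:
  increments:
    - [[0.2, 0.04, -0.3, -0.05, 0.4], [0.715, 0.143, -0.5, -0.175, 0.4], [0.715, 0.143, -0.5, -0.175, 0.4], [0.715, 0.143, -0.5, -0.175, 0.4], [0.715, 0.143, -0.5, -0.175, 0.4]]

```text
clock: 15.4
ee_pos: [0.553, 0.1579, 0.2789]
ee_rot: [0.001, 0.554, 0.832, -0.0]
force: [-0.2, -0.0, -1.8]
grip_width: 0.0594
grasp_force: 27.5
```

Call:
servo_tool:
  increments:
    - [[0, 0, 0, 0, 0.4], [0, 0, 0, 0, 0.4]]

```text
clock: 15.65
ee_pos: [0.5512, 0.1547, 0.2769]
ee_rot: [-0.0, 0.556, 0.831, -0.001]
force: [-0.3, -0.2, -1.6]
grip_width: 0.0588
grasp_force: 27.5
```

```bash
python3 - <<'E'
from h import *
im,C,st=snap("wrist","pics/w10.png"); print(st["ee_pos"],np.degrees(yaw(st["ee_rot"])),st["grip_width"])
o=ortho(im,C,(.499,.284),.07,.2,600)
for k in range(0,600,75): cv2.line(o,(k,0),(k,599),(0,255,0),1);cv2.line(o,(0,k),(599,k),(0,255,0),1)
cv2.imwrite("pics/o10.png",o)
E
```

```text
[0.55122528 0.15466067 0.27685196] 112.49024618671342 0.05877252566636015
```

View pics/o10.png

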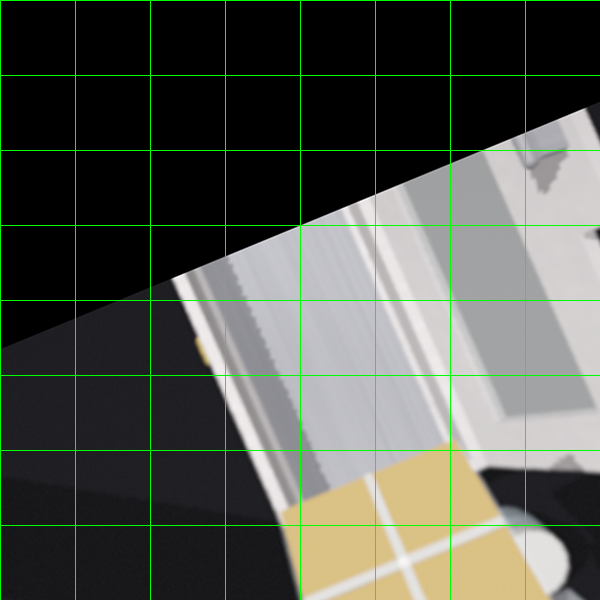

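From the ortho: the front rim edge runs (173,280)–(280,515), so the incubator's yaw is about 24.5° and its centre about (0.498, 0.282). Dish A is held nearly flat, base up.

```bash
cat >> h.py <<'E'
ci=np.array([.498,.282]);ai=np.radians(24.5);ex=np.array([np.cos(ai),np.sin(ai)]);ey=np.array([-ex[1],ex[0]])
def I(x,y,z): return (*(ci+ex*x+ey*y),z,114.5)
E
python3 - <<'E'
from h import *
plan([I(0,.035,.14),I(0,.035,.028),I(0,.035,.14)],start=(.552,.1555,.278,112.5))
E
```

```text
[0.575, -0.009, 0.46] -0.011 rows>=3.5
[0.0, 0.0, 0.373] 0.0 rows>=1.8
[0.0, 0.0, -0.373] 0.0 rows>=1.8
```

Call:
servo_tool:
  increments:
    - [[0.25, 0, 0, 0, 0.4], [0.575, -0.009, 0.2, -0.011, 0.4], [0.575, -0.009, 0.46, -0.011, 0.4], [0.575, -0.009, 0.46, -0.011, 0.4], [0.575, -0.009, 0.46, -0.011, 0.4]]

```text
clock: 16.32
ee_pos: [0.4768, 0.3114, 0.1321]
ee_rot: [-0.004, 0.54, 0.841, -0.007]
force: [-0.2, -0.5, -0.0]
grip_width: 0.0595
grasp_force: 27.5
```

Call:
servo_tool:
  increments:
    - [[0, 0, 0.15, 0, 0.4], [0, 0, 0.28, 0, 0.4], [0, 0, 0.33, 0, 0.4], [0, 0, 0.37, 0, 0.4], [0, 0, 0.37, 0, 0.4]]

```text
clock: 16.95
ee_pos: [0.487, 0.3128, 0.0335]
ee_rot: [0.003, 0.542, 0.84, 0.002]
force: [-0.2, -3.3, 5.0]
grip_width: 0.0593
grasp_force: 32.3
```

Call:
servo_tool:
  increments:
    - [[0, 0, 0, 0, 0.6], [0, 0, 0, 0, 0.75], [0, 0, 0, 0, 0.82], [0, 0, 0, 0, 0.82]]

```text
clock: 17.45
ee_pos: [0.4825, 0.3142, 0.0289]
ee_rot: [-0.0, 0.541, 0.841, -0.0]
force: [-0.2, 0.2, -0.2]
grip_width: 0.0702
grasp_force: 0.0
```

Call:
servo_tool:
  increments:
    - [[0, 0, -0.2, 0, 0.82], [0, 0, -0.4, 0, 0.82], [-0.35, 0, -0.5, 0, 0.82], [-0.35, 0, -0.5, 0, 0.82], [-0.35, 0, -0.5, 0, 0.82]]

```text
clock: 18.08
ee_pos: [0.5284, 0.2165, 0.1807]
ee_rot: [0.001, 0.543, 0.84, 0.001]
force: [-1.0, 0.5, -0.4]
grip_width: 0.07
grasp_force: 0.0
```

```bash
python3 - <<'E'
from h import *
im,C,st=snap("wrist","pics/w11.png"); print(st["ee_pos"],np.degrees(yaw(st["ee_rot"])))
def straw(o):
    h=cv2.cvtColor(o,cv2.COLOR_BGR2HSV);return cv2.inRange(h,(12,50,90),(35,200,255))
c=ci
for z in(.041,):
    o=ortho(im,C,c,z,.18,600);m=cv2.morphologyEx(straw(o),cv2.MORPH_CLOSE,np.ones((15,15)))
    for k in cv2.findContours(m,cv2.RETR_EXTERNAL,cv2.CHAIN_APPROX_NONE)[0]:
        if cv2.contourArea(k)>1000:
            (x,y),(w,h),a=cv2.minAreaRect(k);s=.36/599;p=np.array([c[0]-.18+x*s,c[1]+.18-y*s])
            print(z,p,(p-c)@ex,(p-c)@ey,w*s,h*s,a)
cv2.imwrite("pics/o11.png",o)
# dish B now, side/scene check
for n in("side","scene"):
    a,_,_=snap(n,f"pics/{n}11.png");k=cv2.connectedComponentsWithStats(straw(a))
    D=cam(n);print(n,[(k[3][i].round(1),k[2][i][4],onz(D,k[3][i],.016)[:2].round(3)) for i in range(1,k[0]) if 60<k[2][i][4]<2000])
E
```

```text
[0.52843465 0.21652318 0.18069836] 114.2697809444652
0.041 [0.46841092 0.33471005] -0.0050664167261522675 0.060234491340976276 0.055741584281093486 0.055711903771096354 69.775146484375
side [(array([488.8,  19.9]), np.int32(1987), array([-0.605, -2.   ])), (array([294.8, 121.4]), np.int32(1687), array([ 0.455, -0.576])), (array([464.5, 118. ]), np.int32(221), array([-0.261, -0.766])), (array([227.3, 180.1]), np.int32(118), array([ 0.64 , -0.155])), (array([252.7, 179.9]), np.int32(101), array([ 0.552, -0.176])), (array([417.8, 221.7]), np.int32(69), array([-0.012, -0.095])), (array([502.3, 247.8]), np.int32(115), array([-0.257, -0.041])), (array([241.9, 307.7]), np.int32(496), array([0.472, 0.324]))]
scene [(array([230.2,  19.8]), np.int32(1225), array([-1.36 ,  1.395])), (array([135.5,  55.2]), np.int32(864), array([-1.067,  0.472])), (array([219. ,  83.9]), np.int32(1681), array([-0.38 ,  0.526])), (array([142.4, 116.7]), np.int32(115), array([-0.293,  0.063])), (array([112.8, 122. ]), np.int32(169), array([-0.327, -0.05 ])), (array([330.8, 155.1]), np.int32(190), array([0.442, 0.369])), (array([226.8, 237.8]), np.int32(151), array([ 0.554, -0.18 ])), (array([227.1, 245.3]), np.int32(82), array([ 0.578, -0.199])), (array([237.1, 282.2]), np.int32(67), array([ 0.699, -0.266]))]
```

Dish A lies base-up at incubator (−0.005, 0.060). Dish B appears to have shifted, so I re-measure it from above.

```bash
python3 - <<'E'
from h import *
plan([(.54,.02,.22,106),(.56,-.185,.2,103.4)])
E
```

```text
[-0.624, -0.233, -0.138] 0.047 rows>=3.3
[-0.675, -0.124, 0.067] 0.014 rows>=3.3
```

Call:
servo_tool:
  increments:
    - [[-0.624, -0.233, -0.138, 0.047, 1], [-0.624, -0.233, -0.138, 0.047, 1], [-0.624, -0.233, -0.138, 0.047, 1], [-0.624, -0.233, -0.138, 0.047, 1]]

```text
clock: 18.73
ee_pos: [0.5407, 0.0177, 0.2209]
ee_rot: [0.0, 0.602, 0.798, -0.0]
force: [-0.5, 1.1, -0.6]
grip_width: 0.0853
grasp_force: 0.0
```

Call:
servo_tool:
  increments:
    - [[-0.675, -0.124, 0.067, 0.014, 1], [-0.675, -0.124, 0.067, 0.014, 1], [-0.675, -0.124, 0.067, 0.014, 1], [-0.675, -0.124, 0.067, 0.014, 1], [-0.675, -0.124, 0.067, 0.014, 1]]

```text
clock: 19.35
ee_pos: [0.5607, -0.1847, 0.1994]
ee_rot: [-0.001, 0.619, 0.785, 0.0]
force: [-1.5, 0.6, 0.1]
grip_width: 0.0855
grasp_force: 0.0
```

```bash
cat >> h.py <<'E'
def blobs(o,c,half,lo,hi,sat=(0,255),amin=2000):
    h=cv2.cvtColor(o,cv2.COLOR_BGR2HSV);m=cv2.inRange(h,(0,sat[0],lo),(180,sat[1],hi));m=cv2.morphologyEx(m,cv2.MORPH_OPEN,np.ones((5,5)))
    s=2*half/(o.shape[0]-1)
    for k in cv2.findContours(m,cv2.RETR_EXTERNAL,cv2.CHAIN_APPROX_NONE)[0]:
        if cv2.contourArea(k)>amin:
            (x,y),(w,hh),a=cv2.minAreaRect(k);print(np.round([c[0]-half+x*s,c[1]+half-y*s,w*s,hh*s,-a],4),round(cv2.contourArea(k)*s*s*1e6))
E
python3 - <<'E'
from h import *
im,C,st=snap("wrist","pics/w12.png"); print(st["ee_pos"],np.degrees(yaw(st["ee_rot"])))
c=(.56,-.185);o=ortho(im,C,c,.016,.12,800);cv2.imwrite("pics/o12.png",o)
blobs(o,c,.12,110,255,(0,90)); 
E
```

```text
[ 0.56073535 -0.18470437  0.19937132] 103.52052213831422
[ 5.76700e-01 -2.97300e-01  5.38000e-02  6.36000e-02 -6.00512e+01] 803
[ 0.4819 -0.2626  0.0175  0.0871 -6.009 ] 804
[ 5.51200e-01 -1.78100e-01  6.31000e-02  6.30000e-02 -7.64568e+01] 3873
[ 6.65e-01 -7.28e-02  1.56e-02  3.00e-02 -9.00e+01] 369
[ 4.705e-01 -7.370e-02  1.740e-02  5.620e-02 -9.000e+01] 758
```

```bash
python3 - <<'E'
from h import *
plan([(.5542,-.1907,.04,103.5),(.5542,-.1907,.002,103.5),(.5542,-.1907,.09,103.5),P(-.060,.09),P(-.060,.017),P(-.042,.017)],start=(.5605,-.185,.1995,103.5))
E
```

```text
[-0.014, -0.025, 0.532] 0.0 rows>=2.6
[0.0, 0.0, 0.127] 0.0 rows>=0.6
[0.0, 0.0, -0.293] 0.0 rows>=1.4
[0.325, -0.219, -0.0] 0.125 rows>=2.1
[0.0, 0.0, 0.243] 0.0 rows>=1.2
[0.06, -0.0, -0.0] 0.0 rows>=0.3
```

Call:
servo_tool:
  increments:
    - [[-0.014, -0.025, 0.3, 0, 1], [-0.014, -0.025, 0.532, 0, 1], [-0.014, -0.025, 0.6, 0, 1], [-0.014, -0.025, 0.658, 0, 1], [-0.014, -0.025, 0.658, 0, 1]]

```text
clock: 20.02
ee_pos: [0.5543, -0.1895, 0.0031]
ee_rot: [-0.001, 0.618, 0.786, -0.0]
force: [-0.4, 0.2, 0.1]
grip_width: 0.0854
grasp_force: 0.0
```

Call:
servo_tool:
  increments:
    - [[0, 0, 0, 0, 0.6], [0, 0, 0, 0, 0.4], [0, 0, 0, 0, 0.4], [0, 0, 0, 0, 0.4], [0, 0, 0, 0, 0.4]]
  newtons: 25

```text
clock: 20.65
ee_pos: [0.5574, -0.1925, 0.0072]
ee_rot: [0.003, 0.619, 0.785, 0.001]
force: [0.5, 0.5, 6.7]
grip_width: 0.059
grasp_force: 27.3
```

Call:
servo_tool:
  increments:
    - [[0, 0, -0.15, 0, 0.4], [0, 0, -0.293, 0, 0.4], [0, 0, -0.293, 0, 0.4]]

```text
clock: 21.02
ee_pos: [0.5585, -0.1935, 0.0978]
ee_rot: [0.006, 0.619, 0.785, 0.001]
force: [0.9, -0.3, -0.2]
grip_width: 0.0589
grasp_force: 27.7
```

Call:
servo_tool:
  increments:
    - [[0.325, -0.219, 0, 0.125, 0.4], [0.325, -0.219, 0, 0.125, 0.4], [0.325, -0.219, 0, 0.125, 0.4], [0.325, -0.219, 0, 0.125, 0.4], [0.325, -0.219, 0, 0.125, 0.4]]

```text
clock: 21.65
ee_pos: [0.4692, -0.1129, 0.0919]
ee_rot: [0.001, 0.76, 0.65, 0.0]
force: [0.8, 0.3, -0.2]
grip_width: 0.0591
grasp_force: 27.7
```

```bash
python3 - <<'E'
from h import *
im,C,st=snap("wrist","pics/w13.png")
s=[bot.state() for _ in range(5)][-1];p=s["ee_pos"];print(p,np.degrees(yaw(s["ee_rot"])),(p[:2]-r0)@u0,s["grip_width"])
plan([P(-.060,p[2])])
E
```

```text
[ 0.46917981 -0.11293968  0.09182606] 81.01362743057419 -0.06139711829100333 0.058831860857525745
[0.005, -0.006, -0.0] 0.0 rows>=0.0
```

Call:
servo_tool:
  increments:
    - [[0.005, -0.003, 0.14, 0, 0.4], [0.005, -0.003, 0.17, 0, 0.4], [0.005, -0.003, 0.2, 0, 0.4], [0.005, -0.003, 0.225, 0, 0.4], [0.005, -0.003, 0.245, 0, 0.4]]

```text
clock: 22.32
ee_pos: [0.4683, -0.1111, 0.0188]
ee_rot: [0.001, 0.76, 0.649, 0.0]
force: [-1.1, -2.6, 4.1]
grip_width: 0.0583
grasp_force: 31.3
```

Call:
servo_tool:
  increments:
    - [[0.015, 0, 0, 0, 0.4], [0.03, 0, 0, 0, 0.4], [0.045, 0, 0, 0, 0.4], [0.055, 0, 0, 0, 0.4]]

```text
clock: 22.82
ee_pos: [0.47, -0.1032, 0.0199]
ee_rot: [0.008, 0.762, 0.648, -0.008]
force: [-7.3, -26.5, 6.2]
grip_width: 0.059
grasp_force: 36.7
```

```bash
python3 - <<'E'
from h import *
im,C,st=snap("wrist","pics/w14.png");snap("side","pics/s14.png")
p=st["ee_pos"];print(p,(p[:2]-r0)@u0,st["force"])
# lid rim white rows along image centre column band
g=im[:,225:295].mean(1).astype(int)
for y in range(150,310,4): print(y,g[y].tolist(),end=" ")
E
```

```text
[ 0.46999978 -0.10323895  0.01988393] -0.05168755002129316 [ -7.31146108 -26.476295     6.17048037]
150 [217, 207, 209] 154 [217, 207, 209] 158 [217, 207, 209] 162 [216, 207, 209] 166 [216, 207, 208] 170 [202, 192, 194] 174 [193, 183, 185] 178 [195, 185, 187] 182 [206, 196, 198] 186 [211, 201, 203] 190 [211, 201, 203] 194 [210, 200, 202] 198 [212, 202, 203] 202 [141, 177, 197] 206 [117, 172, 196] 210 [162, 194, 209] 214 [184, 204, 213] 218 [184, 204, 212] 222 [184, 204, 212] 226 [199, 208, 212] 230 [209, 209, 210] 234 [185, 191, 194] 238 [174, 196, 207] 242 [174, 196, 207] 246 [174, 196, 207] 250 [149, 149, 150] 254 [148, 142, 142] 258 [163, 160, 159] 262 [208, 209, 209] 266 [90, 89, 90] 270 [48, 42, 42] 274 [48, 42, 43] 278 [48, 42, 43] 282 [48, 42, 43] 286 [47, 42, 42] 290 [47, 42, 42] 294 [47, 42, 42] 298 [48, 42, 43] 302 [48, 42, 42] 306 [47, 42, 42]
```

Call:
servo_tool:
  increments:
    - [[-0.025, 0, 0, 0, 0.4], [-0.025, 0, 0.02, 0, 0.5], [-0.025, 0, 0.02, 0, 0.7], [-0.025, 0, 0.02, 0, 0.9], [-0.025, 0, 0.02, 0, 0.9]]

```text
clock: 23.55
ee_pos: [0.4677, -0.1002, 0.0107]
ee_rot: [-0.002, 0.76, 0.65, 0.0]
force: [0.0, -0.1, -0.1]
grip_width: 0.0769
grasp_force: 0.0
```

Call:
servo_tool:
  increments:
    - [[0, 0, -0.15, 0, 0.9], [0, 0, -0.3, 0, 0.9], [0, 0, -0.3, 0, 0.9], [-0.15, 0, -0.3, 0, 0.9], [-0.15, 0, -0.3, 0, 0.9]]

```text
clock: 24.18
ee_pos: [0.4606, -0.1468, 0.1002]
ee_rot: [-0.001, 0.761, 0.649, -0.0]
force: [-0.1, -0.4, -0.4]
grip_width: 0.0767
grasp_force: 0.0
```

```bash
python3 - <<'E'
from h import *
im,C,st=snap("wrist","pics/w15.png");snap("side","pics/s15.png")
p=st["ee_pos"];print(p,(p[:2]-r0)@u0)
h=cv2.cvtColor(im,cv2.COLOR_BGR2HSV);g=h[:,:,2]
for y in range(80,190,5):
    r=np.where(g[y,180:345]>120)[0]
    print(y,(180+r[0],180+r[-1]) if len(r) else None,im[y,258].tolist())
E
```

```text
[ 0.46057166 -0.14684351  0.10018241] -0.09623014788426118
80 (np.int64(231), np.int64(290)) [222, 212, 214]
85 (np.int64(231), np.int64(290)) [221, 211, 213]
90 (np.int64(229), np.int64(292)) [216, 206, 208]
95 (np.int64(228), np.int64(293)) [211, 202, 203]
100 (np.int64(227), np.int64(294)) [213, 203, 205]
105 (np.int64(223), np.int64(305)) [156, 183, 199]
110 (np.int64(220), np.int64(307)) [173, 202, 215]
115 (np.int64(219), np.int64(308)) [187, 205, 214]
120 (np.int64(219), np.int64(310)) [215, 219, 222]
125 (np.int64(219), np.int64(309)) [180, 184, 186]
130 (np.int64(220), np.int64(307)) [164, 186, 195]
135 (np.int64(222), np.int64(305)) [165, 187, 196]
140 (np.int64(223), np.int64(304)) [165, 187, 196]
145 (np.int64(225), np.int64(302)) [165, 187, 196]
150 (np.int64(226), np.int64(300)) [134, 129, 126]
155 (np.int64(228), np.int64(299)) [210, 209, 208]
160 None [76, 74, 74]
165 None [49, 44, 44]
170 None [49, 44, 44]
175 None [48, 43, 43]
180 None [48, 43, 43]
185 None [49, 44, 44]
```

Call:
servo_tool:
  increments:
    - [[-0.03, 0.005, 0.1, 0, 0], [-0.03, 0.005, 0.2, 0, 0], [-0.03, 0.005, 0.2, 0, 0], [-0.03, 0.005, 0.315, 0, 0], [-0.03, 0.005, 0.315, 0, 0]]

```text
clock: 24.9
ee_pos: [0.4597, -0.1533, 0.0056]
ee_rot: [-0.003, 0.76, 0.65, -0.001]
force: [-0.5, -0.5, -0.0]
grip_width: 0.0002
grasp_force: 0.0
```

Call:
servo_tool:
  increments:
    - [[0.07, 0, 0, 0, 0], [0.1, 0, 0, 0, 0], [0.13, 0, 0, 0, 0], [0.163, 0, 0, 0, 0], [0.163, 0, 0, 0, 0]]

```text
clock: 25.52
ee_pos: [0.4698, -0.1064, 0.0076]
ee_rot: [0.0, 0.76, 0.65, 0.0]
force: [-0.0, -0.8, 0.3]
grip_width: -0.0004
grasp_force: 0.0
```

```bash
python3 - <<'E'
from h import *
im,C,st=snap("wrist","pics/w16.png");snap("side","pics/s16.png")
p=st["ee_pos"];print(p,(p[:2]-r0)@u0,st["force"])
h=cv2.cvtColor(im,cv2.COLOR_BGR2HSV)
for y in range(205,290,5):
    r=np.where((h[y,150:370,1]>60)&(h[y,150:370,2]>90))[0]
    print(y,(150+r[0],150+r[-1]) if len(r) else None,im[y,245].tolist())
E
```

```text
[ 0.46975452 -0.10639911  0.00761202] -0.054847163909117924 [-0.00429919 -0.7560633   0.25586477]
205 None [208, 198, 200]
210 (np.int64(308), np.int64(311)) [206, 197, 198]
215 (np.int64(305), np.int64(314)) [216, 206, 208]
220 None [217, 208, 209]
225 (np.int64(199), np.int64(319)) [101, 150, 172]
230 (np.int64(196), np.int64(322)) [102, 150, 172]
235 (np.int64(193), np.int64(325)) [101, 150, 172]
240 (np.int64(190), np.int64(328)) [102, 151, 172]
245 (np.int64(188), np.int64(330)) [100, 149, 171]
250 (np.int64(186), np.int64(332)) [119, 173, 197]
255 (np.int64(187), np.int64(331)) [120, 173, 197]
260 (np.int64(188), np.int64(330)) [131, 173, 193]
265 None [183, 175, 172]
270 None [176, 169, 166]
275 None [212, 210, 209]
280 None [228, 226, 225]
285 None [191, 191, 192]
```

Dish B stands upright too (straw base face spans columns 186–332, same as dish A did). Regripping it high.

Call:
servo_tool:
  increments:
    - [[-0.1, 0, 0, 0, 0], [-0.1, 0, -0.2, 0, 0.9], [-0.1, 0, -0.35, 0, 0.9], [0.055, 0, -0.35, 0, 0.9], [0.055, 0, -0.35, 0, 0.9]]

```text
clock: 26.25
ee_pos: [0.4724, -0.0887, 0.113]
ee_rot: [0.0, 0.759, 0.651, 0.001]
force: [-0.1, 0.1, -0.3]
grip_width: 0.0725
grasp_force: 0.0
```

Call:
servo_tool:
  increments:
    - [[0, 0, 0.08, 0, 0.9], [0, 0, 0.16, 0, 0.9], [0, 0, 0.243, 0, 0.9], [0, 0, 0.243, 0, 0.9]]

```text
clock: 26.75
ee_pos: [0.4689, -0.0901, 0.0363]
ee_rot: [-0.003, 0.76, 0.649, -0.002]
force: [-0.1, 0.9, 0.4]
grip_width: 0.0771
grasp_force: 0.0
```

Call:
servo_tool:
  increments:
    - [[0, 0, 0, 0, 0.6], [0, 0, 0, 0, 0.4], [0, 0, 0, 0, 0.4], [0, 0, 0, 0, 0.4], [0, 0, 0, 0, 0.4]]
  newtons: 25

```text
clock: 27.38
ee_pos: [0.4724, -0.0906, 0.04]
ee_rot: [0.001, 0.76, 0.65, 0.0]
force: [0.4, -1.0, 2.2]
grip_width: 0.0593
grasp_force: 27.4
```

Call:
servo_tool:
  increments:
    - [[0, 0, -0.1, 0, 0.4], [0, 0, -0.28, 0, 0.4], [0, 0, -0.28, 0, 0.4]]

```text
clock: 27.75
ee_pos: [0.4754, -0.0916, 0.1285]
ee_rot: [0.004, 0.76, 0.65, 0.003]
force: [0.2, 0.4, -0.9]
grip_width: 0.059
grasp_force: 27.5
```

```bash
python3 - <<'E'
from h import *
im,C,st=snap("wrist","pics/w17.png");p=st["ee_pos"];print(p,(p[:2]-r0)@u0)
h=cv2.cvtColor(im,cv2.COLOR_BGR2HSV)
for f in("w8","w17"):
    i=cv2.imread(f"pics/{f}.png");h=cv2.cvtColor(i,cv2.COLOR_BGR2HSV)
    m=cv2.inRange(h[190:290,190:325],(10,60,90),(35,255,255));ys,xs=np.where(m>0);print(f,xs.min()+190,xs.max()+190,ys.min()+190,ys.max()+190,len(xs))
plan([P(.052,.125),P(.052,.058),P(.002,.058)])
E
```

```text
[ 0.47544541 -0.09157742  0.12851851] -0.03931770786351988
w8 206 314 208 260 4569
w17 206 315 207 256 4301
[0.303, -0.01, 0.003] 0.0 rows>=1.5
[0.0, 0.0, 0.223] 0.0 rows>=1.1
[-0.167, 0.0, -0.0] 0.0 rows>=0.8
```

Same state as dish A at this stage, so I repeat the swing over the rest's far edge.

Call:
servo_tool:
  increments:
    - [[0.303, -0.008, -0.005, 0, 0.4], [0.303, -0.008, -0.005, 0, 0.4], [0.303, -0.008, -0.005, 0, 0.4], [0.303, -0.008, 0.1, 0, 0.4], [0.303, -0.008, 0.223, 0, 0.4]]

```text
clock: 28.42
ee_pos: [0.4839, -0.0011, 0.0553]
ee_rot: [0.0, 0.76, 0.649, -0.0]
force: [0.5, -0.2, -1.3]
grip_width: 0.0594
grasp_force: 27.5
```

Call:
servo_tool:
  increments:
    - [[-0.03, 0, 0, 0, 0.4], [-0.06, 0, 0, 0, 0.4], [-0.09, 0, 0, 0, 0.4], [-0.12, 0, 0, 0, 0.4], [-0.15, 0, 0, 0, 0.4]]

```text
clock: 29.05
ee_pos: [0.4778, -0.044, 0.0583]
ee_rot: [-0.001, 0.76, 0.65, 0.003]
force: [0.2, 4.9, -0.3]
grip_width: 0.0592
grasp_force: 27.0
```

Call:
servo_tool:
  increments:
    - [[-0.015, 0, 0, 0, 0.4], [-0.015, 0, 0, 0, 0.4], [-0.015, 0, 0.025, 0, 0.4], [-0.015, 0, 0.05, 0, 0.4], [-0.015, 0, 0.05, 0, 0.4]]

```text
clock: 29.68
ee_pos: [0.4781, -0.0499, 0.043]
ee_rot: [0.002, 0.76, 0.65, 0.001]
force: [2.2, 2.1, 3.6]
grip_width: 0.0594
grasp_force: 26.2
```

Call:
servo_tool:
  increments:
    - [[0, 0, -0.15, 0, 0.4], [0, 0, -0.288, 0, 0.4], [0, 0, -0.288, 0, 0.4]]

```text
clock: 30.05
ee_pos: [0.4789, -0.0512, 0.1321]
ee_rot: [0.005, 0.76, 0.649, 0.001]
force: [1.2, 0.2, -0.7]
grip_width: 0.0596
grasp_force: 27.6
```

```bash
python3 - <<'E'
from h import *
im,C,st=snap("wrist","pics/w18.png");p=st["ee_pos"];print(p,(p[:2]-r0)@u0)
for f in("w10","w18"):
    i=cv2.imread(f"pics/{f}.png");h=cv2.cvtColor(i,cv2.COLOR_BGR2HSV)
    m=cv2.inRange(h[150:290,190:325],(10,60,90),(35,255,255));ys,xs=np.where(m>0);print(f,xs.min()+190,xs.max()+190,ys.min()+150,ys.max()+150,len(xs))
a=I(0,-.085,.2)
plan([(.56,.11,.25,112.5),I(0,-.085,.14),I(0,-.085,.028)])
E
```

```text
[ 0.47893917 -0.05115063  0.1320587 ] 0.0011579051515561744
w10 203 318 155 254 9181
w18 204 316 153 252 9105
[0.572, 0.188, -0.401] -0.175 rows>=3.5
[0.326, 0.038, 0.367] -0.011 rows>=2.4
[0.0, 0.0, 0.373] 0.0 rows>=1.8
```

Call:
servo_tool:
  increments:
    - [[0.2, 0.06, -0.3, -0.05, 0.4], [0.572, 0.188, -0.401, -0.175, 0.4], [0.572, 0.188, -0.401, -0.175, 0.4], [0.572, 0.188, -0.401, -0.175, 0.4], [0.572, 0.188, -0.401, -0.175, 0.4]]

```text
clock: 30.72
ee_pos: [0.5592, 0.113, 0.2469]
ee_rot: [0.0, 0.554, 0.832, -0.001]
force: [0.0, -0.4, -0.1]
grip_width: 0.0595
grasp_force: 27.6
```

Call:
servo_tool:
  increments:
    - [[0.326, 0.038, 0.1, -0.011, 0.4], [0.326, 0.038, 0.367, -0.011, 0.4], [0.326, 0.038, 0.367, -0.011, 0.4], [0.326, 0.038, 0.367, -0.011, 0.4]]

```text
clock: 31.22
ee_pos: [0.5269, 0.2046, 0.1318]
ee_rot: [-0.004, 0.541, 0.841, -0.005]
force: [-0.1, -0.1, -1.0]
grip_width: 0.059
grasp_force: 27.6
```

```bash
python3 - <<'E'
from h import *
s=bot.state();p=s["ee_pos"];print(p,(p[:2]-ci)@ex,(p[:2]-ci)@ey,s["grip_width"])
plan([I(0,-.085,.028)])
E
```

```text
[0.52691516 0.20462354 0.13176408] -0.0057758255372395715 -0.08240050560516804 0.0590437759644234
[-0.009, 0.019, 0.346] 0.0 rows>=1.7
```

Call:
servo_tool:
  increments:
    - [[0, 0.008, 0.15, 0, 0.4], [0, 0.008, 0.28, 0, 0.4], [0, 0.008, 0.33, 0, 0.4], [0, 0.008, 0.37, 0, 0.4], [0, 0.008, 0.37, 0, 0.4]]

```text
clock: 31.85
ee_pos: [0.5368, 0.2052, 0.0301]
ee_rot: [0.003, 0.542, 0.84, 0.001]
force: [0.5, -3.8, 4.1]
grip_width: 0.0591
grasp_force: 33.4
```

Call:
servo_tool:
  increments:
    - [[0, 0, 0, 0, 0.6], [0, 0, 0, 0, 0.75], [0, 0, 0, 0, 0.82], [0, 0, 0, 0, 0.82]]

```text
clock: 32.35
ee_pos: [0.5329, 0.2074, 0.0263]
ee_rot: [-0.001, 0.541, 0.841, -0.0]
force: [-0.7, -0.2, -0.6]
grip_width: 0.0706
grasp_force: 0.0
```

Call:
servo_tool:
  increments:
    - [[0, 0, -0.2, 0, 0.82], [0, 0, -0.4, 0, 0.82], [0, 0, -0.75, 0, 0.82], [-0.2, 0, -0.75, 0, 0.82], [-0.2, 0, -0.75, 0, 0.82]]

```text
clock: 32.98
ee_pos: [0.5609, 0.1512, 0.2558]
ee_rot: [0.003, 0.542, 0.84, 0.002]
force: [-0.1, 1.1, -0.6]
grip_width: 0.0699
grasp_force: 0.0
```

```bash
python3 - <<'E'
from h import *
im,C,st=snap("wrist","pics/w19.png"); print(st["ee_pos"],np.degrees(yaw(st["ee_rot"])))
o=ortho(im,C,ci,.041,.18,600);h=cv2.cvtColor(o,cv2.COLOR_BGR2HSV)
m=cv2.morphologyEx(cv2.inRange(h,(12,50,90),(35,200,255)),cv2.MORPH_CLOSE,np.ones((15,15)))
for k in cv2.findContours(m,cv2.RETR_EXTERNAL,cv2.CHAIN_APPROX_NONE)[0]:
    if cv2.contourArea(k)>1000:
        (x,y),(w,hh),a=cv2.minAreaRect(k);s=.36/599;p=np.array([ci[0]-.18+x*s,ci[1]+.18-y*s]);print((p-ci)@ex,(p-ci)@ey,w*s,hh*s,a)
a,_,_=snap("side","pics/s19.png")
cv2.imwrite("pics/c19.png",np.hstack([cv2.resize(a[190:384,150:310],(400,485)),cv2.resize(o,(400,485))]))
E
```

```text
[0.56086064 0.15117215 0.25575248] 114.38526230732256
-0.005959773796397916 -0.05406415572662125 0.055391667896200696 0.05599640656791267 69.32556915283203
-0.006629750796155634 0.036092334243497545 0.012484553087135785 0.05580744722649728 65.55604553222656
```

View pics/c19.png

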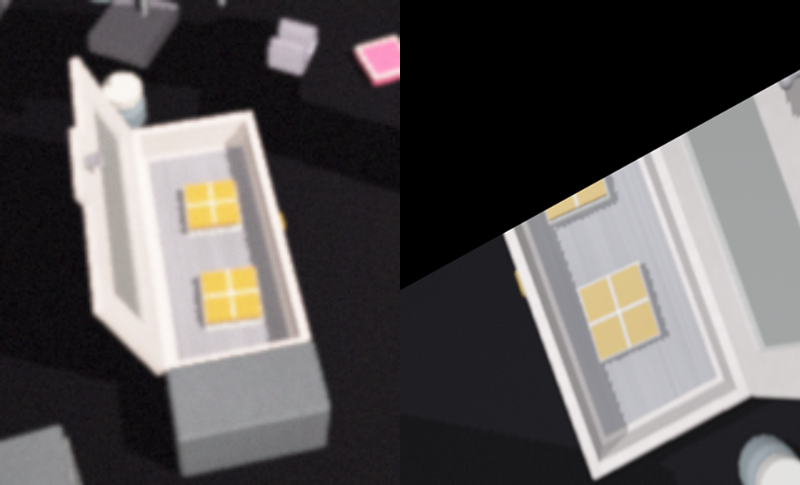

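Both dishes lie base-up, flat and apart on the chamber floor (side view at (212,205) and (231,295)), and the hatch is still open. Next is the hatch: reach over and behind it, then pull it towards the robot.

```bash
python3 - <<'E'
from h import *
plan([I(0,-.13,.3),I(.137,-.08,.3),I(.137,-.08,.17),I(.09,-.08,.17),I(-.02,-.08,.17)])
E
```

```text
[0.045, -0.006, -0.159] -0.001 rows>=0.8
[0.167, 0.457, -0.0] 0.0 rows>=2.3
[0.0, 0.0, 0.433] 0.0 rows>=2.1
[0.0, -0.157, -0.0] 0.0 rows>=0.8
[0.0, -0.367, -0.0] 0.0 rows>=1.8
```

Call:
servo_tool:
  increments:
    - [[0.045, -0.006, -0.159, 0, 0], [0.045, -0.006, -0.159, 0, 0], [0.045, -0.006, -0.159, 0, 0], [0.045, -0.006, -0.159, 0, 0]]

```text
clock: 33.58
ee_pos: [0.5506, 0.1645, 0.2974]
ee_rot: [-0.001, 0.541, 0.841, -0.001]
force: [0.2, 0.6, -1.4]
grip_width: -0.0002
grasp_force: 0.0
```

Call:
servo_tool:
  increments:
    - [[0.167, 0.457, 0, 0, 0], [0.167, 0.457, 0, 0, 0], [0.167, 0.457, 0, 0, 0], [0.167, 0.457, 0, 0, 0], [0.167, 0.457, 0, 0, 0]]

```text
clock: 34.2
ee_pos: [0.6548, 0.266, 0.2995]
ee_rot: [-0.0, 0.541, 0.841, -0.001]
force: [-0.4, -0.7, 0.2]
grip_width: 0.0
grasp_force: 0.0
```

```bash
python3 - <<'E'
from h import *
s=bot.state();p=s["ee_pos"];print(p,(p[:2]-ci)@ex,(p[:2]-ci)@ey,s["ee_rot"],s["joint_positions"])
plan([I(.137,-.08,.17)])
E
```

```text
[0.65480672 0.26601953 0.29954859] 0.13606104835625574 -0.07956829030066465 [-2.66433522e-04  5.41028974e-01  8.41003737e-01 -5.40221262e-04] [ 2.91225207e-01  6.69829759e-01  1.03282332e+00  1.93495722e+00
 -2.97724764e-04  1.43454589e+00]
[-0.001, 0.003, 0.432] -0.0 rows>=2.1
```

Call:
servo_tool:
  increments:
    - [[0, 0.003, 0.12, 0, 0], [0, 0.003, 0.25, 0, 0], [0, 0.003, 0.35, 0, 0], [0, 0.003, 0.432, 0, 0], [0, 0.003, 0.432, 0, 0]]

```text
clock: 34.83
ee_pos: [0.6543, 0.2655, 0.1696]
ee_rot: [-0.001, 0.541, 0.841, -0.001]
force: [-0.3, -0.1, -0.1]
grip_width: -0.0002
grasp_force: 0.0
```

Call:
servo_tool:
  increments:
    - [[0, -0.04, 0, 0, 0], [0, -0.08, 0, 0, 0], [0, -0.12, 0, 0, 0], [0, -0.16, 0, 0, 0], [0, -0.2, 0, 0, 0]]

```text
clock: 35.45
ee_pos: [0.6027, 0.2422, 0.1743]
ee_rot: [0.002, 0.541, 0.841, 0.003]
force: [1.7, 1.1, 0.2]
grip_width: -0.0003
grasp_force: 1.2
```

Call:
servo_tool:
  increments:
    - [[0, -0.05, 0, 0, 0], [0, -0.1, 0, 0, 0], [0, -0.15, 0, 0, 0], [0, -0.2, 0, 0, 0], [0, -0.25, 0, 0, 0]]

```text
clock: 36.08
ee_pos: [0.5337, 0.2106, 0.1733]
ee_rot: [0.002, 0.541, 0.841, 0.002]
force: [0.4, 0.0, 0.1]
grip_width: 0.0001
grasp_force: 0.5
```

```bash
python3 - <<'E'
from h import *
s=bot.state();p=s["ee_pos"];print(p,(p[:2]-ci)@ex,(p[:2]-ci)@ey,s["force"])
snap("side","pics/s20.png")
E
```

```text
[0.5337353  0.21062794 0.17333247] 0.002920228951289385 -0.07976499313734244 [0.43906792 0.01876282 0.09820812]
```

Call:
servo_tool:
  increments:
    - [[0, -0.05, 0, 0, 0], [0, -0.1, 0, 0, 0], [0, -0.1, 0, 0, 0], [0, -0.1, 0, 0, 0], [0, -0.1, 0, 0, 0]]

```text
clock: 36.75
ee_pos: [0.5065, 0.1987, 0.1704]
ee_rot: [0.0, 0.541, 0.841, 0.0]
force: [-0.9, 0.3, 0.3]
grip_width: -0.0003
grasp_force: 0.0
```

Call:
servo_tool:
  increments:
    - [[0, 0, -0.1, 0, 0], [0.267, -0.14, -0.1, 0, 0], [0.267, -0.14, -0.1, 0, 0], [0.267, -0.14, -0.1, 0, 0], [0.267, -0.14, -0.1, 0, 0]]

```text
clock: 37.38
ee_pos: [0.4353, 0.2539, 0.2]
ee_rot: [0.0, 0.541, 0.841, -0.0]
force: [0.5, -0.7, -0.2]
grip_width: 0.0001
grasp_force: 0.0
```

Call:
servo_tool:
  increments:
    - [[0, 0, 0, 0, 0], [0, 0, 0, 0, 0], [0, 0, 0, 0, 0], [0, 0, 0, 0, 0], [0, 0, 0, 0, 0]]

```text
clock: 38.0
ee_pos: [0.4346, 0.2539, 0.2001]
ee_rot: [0.0, 0.541, 0.841, 0.0]
force: [0.3, 0.2, 0.1]
grip_width: 0.0003
grasp_force: 0.0
```

```bash
cat >> h.py <<'E'
def straws(a):
    h=cv2.cvtColor(a,cv2.COLOR_BGR2HSV);m=cv2.inRange(h,(12,80,90),(35,255,255))
    k=cv2.connectedComponentsWithStats(m);return [(k[3][i].round(0).tolist(),int(k[2][i][4])) for i in range(1,k[0]) if k[2][i][4]>60]
E
python3 - <<'E'
from h import *
s=bot.state();p=s["ee_pos"];print(p,(p[:2]-ci)@ex,(p[:2]-ci)@ey,s["force"])
a,_,_=snap("side","pics/s21.png");D=cam("side")
# predicted lip/panel front corners at angles, sample brightness change map
z=cv2.imread("pics/s19.png")
d=cv2.absdiff(a,z).max(2);ys,xs=np.where(d[190:384,150:310]>60);print(len(xs))
for phi in(0,.05,.3,.6,.9):
    print(phi,[proj(D,[*(ci+ex*(.07-.141*np.cos(phi))+ey*y),.07+.141*np.sin(phi)+.008*np.cos(phi)]).round(0).tolist() for y in(-.148,.148)])
for n in range(205,285,5): print(n,a[n,200:290:6].max(1).tolist())
E
```

```text
[0.43463061 0.25394978 0.20013256] -0.06929592695716653 0.0007542488563595662 [0.27866402 0.21435281 0.08299231]
5685
0 [[250.0, 233.0], [276.0, 326.0]]
0.05 [[250.0, 231.0], [276.0, 324.0]]
0.3 [[248.0, 224.0], [274.0, 318.0]]
0.6 [[242.0, 216.0], [267.0, 311.0]]
0.9 [[231.0, 210.0], [255.0, 307.0]]
205 [135, 105, 95, 32, 22, 26, 19, 19, 29, 45, 134, 154, 122, 46, 18]
210 [96, 96, 62, 17, 16, 17, 22, 14, 31, 35, 37, 44, 48, 47, 17]
215 [39, 92, 20, 17, 16, 8, 18, 14, 34, 34, 34, 43, 41, 46, 87]
220 [174, 24, 18, 16, 17, 17, 18, 30, 36, 32, 38, 41, 41, 46, 74]
225 [190, 120, 12, 20, 15, 22, 35, 65, 34, 30, 31, 36, 42, 31, 47]
230 [191, 160, 15, 20, 17, 16, 20, 41, 29, 23, 39, 32, 42, 41, 24]
235 [185, 166, 17, 35, 124, 228, 250, 245, 41, 33, 46, 37, 27, 26, 21]
240 [150, 238, 250, 251, 251, 251, 251, 251, 251, 45, 58, 115, 17, 14, 16]
245 [27, 197, 240, 248, 243, 239, 241, 243, 251, 164, 84, 144, 19, 15, 15]
250 [17, 197, 200, 239, 240, 238, 233, 233, 251, 245, 51, 36, 30, 34, 22]
255 [21, 199, 205, 232, 232, 231, 231, 231, 252, 251, 29, 32, 33, 34, 32]
260 [13, 192, 210, 232, 230, 232, 231, 231, 251, 252, 198, 50, 30, 28, 28]
265 [17, 243, 252, 233, 236, 236, 238, 237, 249, 251, 251, 163, 33, 35, 32]
270 [19, 206, 251, 238, 239, 238, 237, 238, 238, 251, 251, 245, 29, 33, 33]
275 [15, 125, 251, 246, 237, 237, 237, 237, 230, 251, 251, 251, 29, 31, 37]
280 [19, 60, 251, 250, 234, 237, 238, 239, 230, 250, 251, 250, 33, 33, 31]
```

Call:
servo_tool:
  increments:
    - [[0, -0.015, 0.2, 0, 0], [0, -0.015, 0.33, 0, 0], [0, -0.015, 0.36, 0, 0], [0, -0.015, 0.38, 0, 0], [0, -0.015, 0.39, 0, 0]]

```text
clock: 38.67
ee_pos: [0.4315, 0.2526, 0.0853]
ee_rot: [0.001, 0.541, 0.841, 0.001]
force: [-3.7, -1.6, 8.6]
grip_width: 0.0001
grasp_force: 3.9
```

Call:
servo_tool:
  increments:
    - [[0, 0, 0.01, 0, 0], [0, 0, 0.015, 0, 0], [0, 0, 0.02, 0, 0], [0, 0, 0.025, 0, 0], [0, 0, 0.025, 0, 0]]

```text
clock: 39.3
ee_pos: [0.4321, 0.2529, 0.078]
ee_rot: [0.001, 0.541, 0.841, 0.002]
force: [-1.0, -0.4, 7.1]
grip_width: -0.0003
grasp_force: 2.8
```

Call:
servo_tool:
  increments:
    - [[0, 0, 0.01, 0, 0], [0, 0, 0.02, 0, 0], [0, 0, 0.02, 0, 0]]

```text
clock: 39.67
ee_pos: [0.4323, 0.2529, 0.0776]
ee_rot: [0.002, 0.541, 0.841, 0.003]
force: [-10.8, -5.9, 29.8]
grip_width: -0.0002
grasp_force: 14.5
```

Call:
servo_tool:
  increments:
    - [[0, 0, -0.1, 0, 0], [0, 0, -0.3, 0, 0], [0, 0, -0.6, 0, 0], [-0.7, 0, -0.6, 0, 0], [-0.7, 0, -0.6, 0, 0]]

```text
clock: 40.3
ee_pos: [0.4838, 0.1391, 0.2409]
ee_rot: [0.002, 0.54, 0.842, 0.002]
force: [0.4, 0.5, 0.8]
grip_width: 0.0
grasp_force: 0.0
```

```bash
python3 - <<'E'
from h import *
im,C,st=snap("wrist","pics/w22.png");a,_,_=snap("side","pics/s22.png");print(st["ee_pos"])
b=cv2.imread("pics/s21.png");D=cam("side")
# front top edge of panel: scan along incubator x at y values, compare to phi=0/.05
for y in(-.1,-.07,.07,.1):
    g=lambda im:[int(im[tuple(proj(D,[*(ci+ex*x+ey*y),.078]).round().astype(int)[::-1])].min()) for x in np.arange(-.1,-.05,.004)]
    print(y,"before",g(b),"after",g(a))
E
```

```text
[0.48380267 0.13907471 0.24085103]
-0.1 before [126, 124, 135, 82, 33, 32, 30, 166, 230, 244, 246, 245, 244] after [6, 5, 12, 22, 24, 28, 28, 152, 229, 244, 246, 246, 246]
-0.07 before [25, 27, 30, 29, 25, 31, 32, 84, 233, 244, 246, 246, 246] after [24, 29, 23, 28, 26, 31, 30, 67, 227, 244, 246, 246, 246]
0.07 before [30, 27, 30, 31, 25, 29, 27, 50, 218, 241, 242, 242, 241] after [27, 30, 27, 29, 29, 24, 28, 39, 205, 239, 244, 243, 243]
0.1 before [29, 29, 30, 24, 33, 28, 29, 36, 190, 241, 241, 240, 241] after [26, 24, 28, 27, 27, 25, 27, 28, 161, 241, 242, 243, 242]
```

```bash
python3 -c "
from workcell import order
print(order.sign_off())"
```

```text
the job is handed in; nothing more can be done
None
```

The job is handed in: both dishes found on the bench lie base-up, side by side on the incubator floor. The hatch is shut and took a 30 N press at its seated height of 78 mm; sign-off gave no verdict.

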